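# Turn a switch end for end in its nest and index the life-test carousel to the test post

### The job

The switch sits the wrong way round in its nest on the life-test carousel: lift it out, turn it end for end so that its brass blades point outwards over the rim, and seat it fully home in the same nest. Then push the carousel round by its upright steel post, one detent click towards the tall test post with the collar, so that the blades face that post and the table stays clicked in; do not overrun the click. Leave the hex key, screwdriver and parts bin where they lie.

Things in the scene. Friction and masses are not known exactly. Their poses are not given: they have to be found in the camera images.
- carousel (a joint): angle of the carousel, an aluminium index table (disc 244 mm across, top 86 mm above the bench) on the plinth; rad, positive anticlockwise from above, 0 at the start, stops at +-1.8. Detents every 60 deg: 0, +1.047, -1.047. Each has a crest 0.056 rad either side, and between the crests the table is drawn in by itself; elsewhere it turns freely with light friction.
- plinth: low grey metal machine plinth fixed on the bench, 340 x 380 mm, top 70 mm above the bench, with a panel on its far (+x) side. Origin under the carousel's axis, at bench height. On its -y side a small steel block, top 96 mm above the bench, holds the sprung detent ball that drops between roller pairs on the carousel's rim.
- carousel_axis (a point): point on the carousel's turning axis at the height of the disc's top (86 mm above the bench); turns with the carousel: z up, x points to the nest in use, -x to the push post
- push_post (a point): top of the upright round steel post on the carousel (20 mm diameter, 60 mm high above the disc, 90 mm from the axis, opposite the nest in use, on the robot's side at the start), for pushing the carousel round either way from beside it. Getting into or out of a detent takes 6 to 13 N here; pushed slowly (under 0.1 m/s) the table stays in the detent it enters, pushed on or fast it overruns.
- nest (a point): middle of the floor of the nest in use: open tray 84 x 44 mm inside (2 mm of play round the switch), walls 12 mm high, the lower 6 mm straight and 8 mm thick, the upper 6 mm flared outwards by 4 mm as a lead-in; floor 4 mm above the disc, centre 75 mm from the axis, on the side away from the robot. Turns with the table: x radially outwards (its long way), z up. Two more, empty, lie 60 deg each side of the push post.
- switch: the switch: black block 80 x 40 x 50 mm high, about 0.18 kg, grey rocker (34 x 24 x 8 mm) on top, two flat brass blades at one end only (each 8 mm wide, 20 mm apart, 15 mm out, 30 mm above its underside). Origin at the middle of the underside; x points out of the blade end, z up. Starts seated in the nest with the blades towards the hub.
- blades (a point): tips of the two brass blades, midway between them: 55 mm along x from the switch's origin, 30 mm above its underside
- test_post: the test post: fixed aluminium column 24 mm across and 137 mm tall, with a steel collar 44 mm across at blade height; on the plinth 170 mm from the carousel's axis, 60 deg to one side or the other of the nest's starting direction (it varies). Origin at the middle of its foot, 70 mm above the bench.
- blank_post: a short plain stub 24 mm across and 40 mm tall, no collar, fixed on the plinth 60 deg to the other side of the nest: not the wanted side. Origin at the middle of its foot.
- hex_key: L-shaped steel hex key 140 mm long lying on the bench to the left of the plinth; leave alone
- screwdriver: screwdriver 190 mm long lying on the bench to the right of the plinth; leave alone
- parts_bin: grey open parts bin 100 x 140 x 50 mm on the bench to the left of the plinth; leave alone
Mind the look-alikes: they are no part of the job. Leave any pink look-alike of the switch alone.

How it is judged:
On the way:
1. the switch sits in the nest turned end for end, let go, with the carousel still in its starting detent (x of switch in the frame of nest between -0.005 and 0.005 m and y of switch in the frame of nest between -0.005 and 0.005 m and z of switch in the frame of nest between -0.004 and 0.004 m and x of blades in the frame of nest above 0.045 m and angle between switch's own z axis and vertical below 0.07 rad and value of joint carousel between -0.05 and 0.05 rad and contact force between switch and the fingers below 0.2 N), for 0.2 s.
At the end, for the whole second after the job is handed in: The carousel rests in the detent one step towards the test post (within 0.035 rad of +-1.047, blade tips within 55 mm of the test post's axis), and the switch lies at rest fully down in its nest (within 5 mm of its middle, within 4 mm of its floor, upright within 4 deg) with the blades outwards (x of switch in the frame of nest between -0.005 and 0.005 m and y of switch in the frame of nest between -0.005 and 0.005 m and z of switch in the frame of nest between -0.004 and 0.004 m and x of blades in the frame of nest above 0.045 m and angle between switch's own z axis and vertical below 0.07 rad and (value of joint carousel between 1.0122 and 1.0822 rad or value of joint carousel between -1.0822 and -1.0122 rad) and horizontal distance between blades and test_post below 0.055 m and linear speed of switch below 0.02 m/s and velocity of joint carousel between -0.05 and 0.05 rad/s); the robot touches nothing.
It fails at once if the carousel overruns the first detent, either way (value of joint carousel above 1.25 rad or value of joint carousel below -1.25 rad).
It fails at once if a bystander is moved by more than 25 mm (distance of any of hex_key, screwdriver, parts_bin from where it was at the start of the episode above 0.025 m).
It also fails if it takes over 64 s, if anything falls off the work surface, if the arm or the gripper's body presses on something with over 40 N, if the wrist force passes 120 N, or if a joint passes its speed limit or range.

### The arm

A 6-joint arm with a two-finger parallel gripper is mounted at the origin on the work surface. World frame = base frame: x ahead of the robot, y to its left, z up, the work surface at z = 0. Lengths are in m, angles in rad, forces in N, time in s.
With the tool pointing down it reaches from about 0.375 to 0.9 m from the base axis. Payload 3.1 kg.
Tool frame: the origin (TCP) lies on the front face of the gripper's body, between the roots of the fingers; the fingertips stand 73 mm ahead of it and the grasp point (between the pads) lies 54 mm ahead of it (manip.tips_ahead is the distance from the TCP to the fingertips, in m); z points along the fingers, y is the line along which they close (so a half turn about z gives the same grasp; the last joint's range is limited). The gripper opens to 85 mm and grips with 20 to 120 N. Pads are 22 mm wide; open, the fingers measure 114 mm over their backs; the gripper's body (76 mm by 85 mm) begins 54 mm behind the grasp point. The pads swing forward as they close: fully open they stand 13 mm farther back than shut.
Start: joints at [-1.49, 0.527, 1.433, -0, 1.181, -0.178], TCP at [0.161, -0.604, 0.304] pointing down, gripper open.
Joint ranges: [-3.08, 3.08], [-0.75, 2.2], [0.22, 2.44], [-1.43, 4.57], [0, 2.65], [-2.85, 2.85]. Speed limits (rad/s): [2.79, 2.79, 3.14, 3.14, 3.14, 3.14].

### API

Orientations are given as a unit quaternion [x, y, z, w].
In Python, from station import sense, eyes, workorder, manip gives the robot as it stands.
- The arm moves only by the shell command python3 -m inch 'ROWS' [OPENING] [FORCE]. ROWS is JSON, a list of rows, each an object of numbers: "dx", "dy", "dz": the shift along the tool's x, y, z in cm; "wx", "wy", "wz": the turn, a rotation vector about the tool's x, y, z in degrees. In form: [{"dx": .., "dy": .., "dz": .., "wx": .., "wy": .., "wz": ..}, ...]. A call has 1 to 10 rows; each row shifts and turns the commanded pose from where the row before left it, along the tool's axes as they then stand; what a row does not reach is not made up. A row lasts 1/8 s, in which the tool goes at most 62.5 mm and 10.7 degrees, less where a joint would pass 70% of its speed; a pose out of reach is approached as far as the arm can. A call with a gripper value outside its range is refused whole. OPENING is the opening, from 0 (shut) to 1 (fully open), set as the call begins (- or left out, the last holds). The fingers move at their own pace and stop on an object; FORCE is the grip in N (left out, the last holds). Time passes only in rows, so rows that do not move let the fingers close. It gives the time, the measured TCP pose, the force, the opening and the grip force at its end, in the units of the state.
- sense(): the state, without advancing time (a new reading comes with each control period).
- eyes.snapshot(name): name is "side" or "top"; returns the picture (420x560x3 uint8, red, green, blue); there is no depth.
- eyes.camera_params(name): a dict with "fx", "fy", "cx", "cy" (pixels), "D" ([k1, k2, p1, p2, k3] as OpenCV has them; the pictures are not rectified), "rvec" (rotation vector, rad) and "tvec" (3), from world to camera coordinates, as OpenCV has them. Camera axes: x right, y down, z forward; pixel columns grow to the right and rows downward; lengths in m; the calibration is good to about 2 mm. A picture is of the moment at which its call begins. camera_params takes no time and is no camera call.
- workorder.sign_off(): hands the job in; it is judged then, once.
The state is a dict: "t": time; "q": joint angles; "qd": joint speeds; "tau": joint torques, N m; "tcp_pos": TCP position; "tool_rot": TCP orientation; "force": force on the tool from outside, world axes, zero at the start; "ft_torque": the same for the moment, N m; "finger_gap": opening from 0.0 (shut) to 1.0 (fully open); "gripper_force": force on a finger pad.
Only numpy, scipy, OpenCV 4.12 (cv2) and the standard library are available. Lean on these libraries where they do the work, as an engineer would, in place of code of your own. Each camera call takes 0.05 s, during which the arm holds its last target. There are 200 camera calls.

## Working session

There is one attempt and no reset: what is moved stays moved. The work goes in short steps, Python scripts to look and compute and a shell command to move; the robot and the scene stay as the last step left them, time stands still between calls to the robot, and variables do not carry over. Pictures are saved under pics/ and viewed, at most 10 in all, crops included, and the job is handed in when it is done.

```bash
ls; mkdir -p pics; cat > h.py <<'E'
import numpy as np, cv2
from station import sense, eyes, workorder, manip
def ray(name,uv):
    p=eyes.camera_params(name);K=np.array([[p['fx'],0,p['cx']],[0,p['fy'],p['cy']],[0,0,1.]])
    n=cv2.undistortPoints(np.array([[uv]],float),K,np.array(p['D'],float)).ravel()
    R=cv2.Rodrigues(np.array(p['rvec'],float))[0];t=np.array(p['tvec'],float).ravel()
    return -R.T@t, R.T@np.array([n[0],n[1],1])
def plane(name,uv,z):
    c,d=ray(name,uv);return c+d*(z-c[2])/d[2]
def proj(name,P):
    p=eyes.camera_params(name);K=np.array([[p['fx'],0,p['cx']],[0,p['fy'],p['cy']],[0,0,1.]])
    return cv2.projectPoints(np.array(P,float).reshape(-1,3),np.array(p['rvec'],float),np.array(p['tvec'],float),K,np.array(p['D'],float))[0].reshape(-1,2)
def snap(name): return cv2.cvtColor(eyes.snapshot(name),cv2.COLOR_RGB2BGR)
E
python3 - <<'E'
from h import *
a=snap('top');b=snap('side')
cv2.imwrite('pics/top0.png',a);cv2.imwrite('pics/side0.png',b)
for n in('top','side'):print(n,ray(n,(280,210)))
print(sense())
E
```

```text
pics
top (array([0.47783565, 0.00735158, 1.19207829]), array([ 0.1075578 ,  0.00632213, -0.99418372]))
side (array([0.43399438, 0.9177474 , 0.72013356]), array([ 0.12958812, -0.82894539, -0.54412668]))
{'t': 0.1, 'q': array([-1.48948184e+00,  5.28355086e-01,  1.43379676e+00,  9.21752993e-06,
        1.18142780e+00, -1.78503685e-01]), 'qd': array([-0.00023553,  0.00031224, -0.00429878, -0.0015294 , -0.0019288 ,
       -0.00055232]), 'tau': array([-4.30051550e-04, -4.43305492e+01, -1.78585625e+01, -2.95522004e-04,
        3.87198743e-03,  1.67212910e-06]), 'tcp_pos': array([ 0.16055073, -0.6034889 ,  0.30303529]), 'tool_rot': array([ 9.91573413e-01,  1.29542191e-01,  5.25167029e-05, -9.92118997e-04]), 'force': array([-0.37036743,  0.14841713, -0.20899347]), 'ft_torque': array([ 0.00384406, -0.00711785, -0.02646348]), 'gripper_force': 0.0, 'finger_gap': 0.9997210841121682}
```

View pics/top0.png

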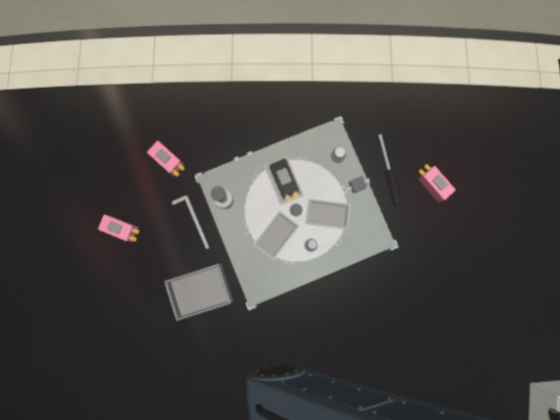

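View pics/side0.png

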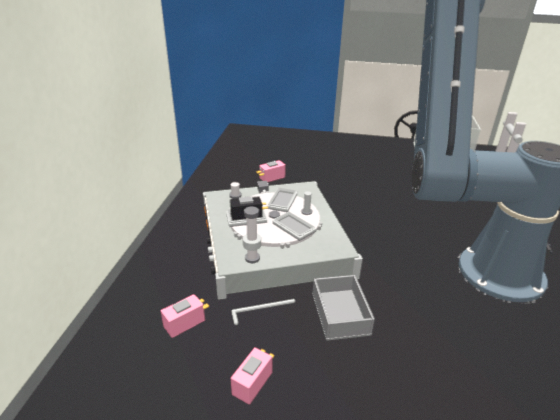

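The top view (up = +x, left = +y) shows the following:
- **Black switch:** at (285,178), with its brass blades towards the hub at (292,198). Three pink look-alikes sit at (165,157), (118,228) and (438,183). Only the black one is in a nest, so it is the one meant.
- **Posts:** the test post with the collar is at (222,197), to the left, so the turn is +1.047. The blank stub is at (339,155).
- **Push post:** at (312,244).

I'll confirm in one enlarged crop and measure.

```bash
python3 - <<'E'
from h import *
a=cv2.imread('pics/top0.png')
c=cv2.resize(a[130:290,190:400],None,fx=3.6,fy=3.6,interpolation=cv2.INTER_CUBIC);cv2.imwrite('pics/crop0.png',c)
# disc: bright ellipse -> centre
g=cv2.cvtColor(a,cv2.COLOR_BGR2GRAY)
m=(g>185).astype(np.uint8); m[:120]=0
n,l,s,ce=cv2.connectedComponentsWithStats(m)
i=1+np.argmax(s[1:,4]);hull=cv2.convexHull(cv2.findContours((l==i).astype(np.uint8),0,2)[0][0])
print('disc',cv2.minEnclosingCircle(hull),s[i])
P=np.array([plane('top',p[0],.086) for p in hull]);
A=np.c_[2*P[:,:2],np.ones(len(P))];x=np.linalg.lstsq(A,(P[:,:2]**2).sum(1),rcond=None)[0]
print('axis',x[:2],np.sqrt(x[2]+x[:2]@x[:2]))
hsv=cv2.cvtColor(a,cv2.COLOR_BGR2HSV)
br=((hsv[...,0]>15)&(hsv[...,0]<35)&(hsv[...,1]>110)&(hsv[...,2]>100)).astype(np.uint8)
n,l,s,ce=cv2.connectedComponentsWithStats(br)
for k in range(1,n):
  if s[k,4]>3:print('brass',ce[k],s[k,4],plane('top',ce[k],.12))
print('post top',plane('top',(312,242),.146),'test',plane('top',(219,193),.207))
E
```

```text
disc ((295.73858642578125, 210.1165771484375), 51.54983139038086) [ 245  160  102  102 5005]
axis [ 0.59826106 -0.02284269] 0.12154453165119329
brass [181.19230769 167.26923077] 26 [0.69421348 0.24510633 0.12      ]
brass [426.84615385 166.73076923] 26 [ 0.69624262 -0.33102673  0.12      ]
brass [421.51724138 171.62068966] 29 [ 0.6844396  -0.31765732  0.12      ]
brass [175.82142857 173.10714286] 28 [0.68042212 0.25743926 0.12      ]
brass [295.26666667 194.6       ] 15 [ 0.62946051 -0.02092316  0.12      ]
brass [287.38461538 198.07692308] 13 [ 0.62138732 -0.00278163  0.12      ]
brass [135.82608696 230.91304348] 23 [0.54501307 0.34860472 0.12      ]
brass [133.16666667 238.5       ] 24 [0.52736946 0.35447026 0.12      ]
post top [ 0.51947565 -0.05718029  0.146     ] test [0.62067125 0.1430626  0.207     ]
```

View pics/crop0.png

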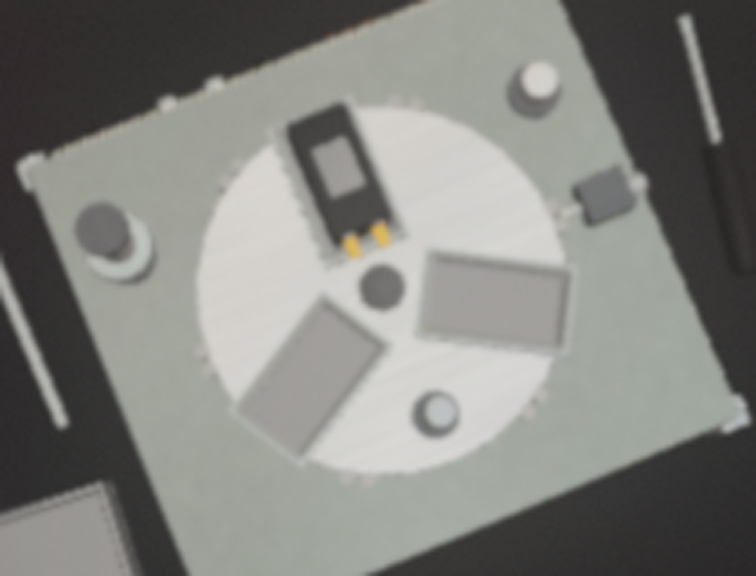

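The crop confirms it: the black switch is in the nest at crop (340,170), with its blades at (367,240) towards the hub. The collared post is on the left at (105,232). Next I'll refine the angle and work out the pregrasp.

```bash
python3 - <<'E'
from h import *
a=cv2.imread('pics/top0.png')
ax=np.array([.5983,-.0228])
def deg(v):return np.degrees(np.arctan2(v[1],v[0]))
# plinth corners in px
c=[plane('top',p,.07)[:2] for p in[(199,177),(340,120),(394,245),(250,306)]]
print('plinth ctr',np.mean(c,0),[deg(c[(i+1)%4]-c[i]) for i in range(4)],[np.linalg.norm(c[(i+1)%4]-c[i]) for i in range(4)])
print('post',deg(ax-plane('top',(311.7,244.2),.146)[:2]),plane('top',(311.7,244.2),.146)-np.r_[ax,0])
# switch top: dark region + rocker
g=cv2.cvtColor(a,cv2.COLOR_BGR2GRAY)
m=np.zeros_like(g);m[155:201,266:303]=(g[155:201,266:303]<75)
n,l,s,ce=cv2.connectedComponentsWithStats(m);i=1+np.argmax(s[1:,4]);print(s[i])
h=cv2.convexHull(cv2.findContours((l==i).astype(np.uint8),0,2)[0][0])
r=cv2.minAreaRect(h);print(r)
rk=((g>110)&(g<190)).astype(np.uint8);z=np.zeros_like(rk);z[166:187,276:294]=rk[166:187,276:294]
n,l,s,ce=cv2.connectedComponentsWithStats(z);i=1+np.argmax(s[1:,4]);print('rocker',ce[i],s[i],plane('top',ce[i],.148))
for th in(21,22,23,24):
  d=np.array([np.cos(np.radians(th)),np.sin(np.radians(th))]);print(th,ax+.075*d, 'test',ax+.17*np.array([np.cos(np.radians(th+60)),np.sin(np.radians(th+60))]), proj('top',[*(ax+.075*d),.148]))
E
```

```text
plinth ctr [ 0.59707457 -0.0239736 ] [np.float64(-67.51707202921983), np.float64(-157.76549254892754), np.float64(112.65961369712608), np.float64(22.22868174290218)] [np.float64(0.37337899480973247), np.float64(0.33272570939800467), np.float64(0.3734197113462467), np.float64(0.33387739947667394)]
post 21.921540521175206 [-0.08371186 -0.03368852  0.146     ]
[271 160  18  37 200]
((283.2845153808594, 177.66378784179688), (33.48314666748047, 16.281999588012695), 66.80140686035156)
rocker [283.54140127 175.97452229] [277 168  14  17 157] [0.66784463 0.00608231 0.148     ]
21 [0.66831853 0.0040776 ] test [0.62489386 0.14510702] [[284.43177835 175.76722122]]
22 [0.66783879 0.00529549] test [0.62195943 0.14554557] [[283.89088795 175.97707047]]
23 [0.66733786 0.00650483] test [0.61901779 0.14593285] [[283.35373777 176.1962269 ]]
24 [0.66681591 0.00770525] test [0.61606984 0.14626872] [[282.82048871 176.42462677]]
```

```bash
python3 -m inch '[{"wz":-7.4},{"dx":4.4,"dy":-2.3},{"dx":4.4,"dy":-2.3},{"dx":4.4,"dy":-2.3},{"dx":4.4,"dy":-2.3},{"dx":4.4,"dy":-2.3},{"dx":4.4,"dy":-2.3},{"dx":4.4,"dy":-2.3},{"dx":4.4,"dy":-2.3}]' 1 40
python3 -m inch '[{"dx":4.4,"dy":-2.3},{"dx":4.4,"dy":-2.3},{"dx":4.4,"dy":-2.3},{"dx":4.4,"dy":-2.3},{"dx":4.4,"dy":-2.3},{"dx":4.4,"dy":-2.3},{"dx":4.0,"dy":-2.3},{"dx":2.5,"dy":-2},{"dz":0}]'
cat >> h.py <<'E'
from scipy.spatial.transform import Rotation as Ro
def goal(p,yaw):
    s=sense();R=Ro.from_quat(s['tool_rot']);G=Ro.from_matrix(np.c_[[np.cos(yaw),np.sin(yaw),0],[np.sin(yaw),-np.cos(yaw),0],[0,0,-1]])
    print('tcp',s['tcp_pos'].round(4),'yaw',np.degrees(np.arctan2(*R.as_matrix()[1::-1,0])).round(2),'t',s['t'],'F',s['force'].round(1),'gap',s['finger_gap'])
    print('d cm',(R.inv().apply(np.array(p)-s['tcp_pos'])*100).round(2),'w deg',np.degrees((R.inv()*G).as_rotvec()).round(2))
E
python3 -c "
from h import *
goal([.6678,.0058,.178],np.radians(22.3))"
```

```text
tcp [ 0.1606 -0.6035  0.303 ] yaw 14.89 t 0.1 F [-0.4  0.1 -0.2] gap 0.9997210841121682
d cm [ 64.67 -45.83  12.62] w deg [-0.11 -0.03 -7.41]invalid input at $[0]: expected keys dx, dy, dz, wx, wy, wz
invalid input at $[0]: expected keys dx, dy, dz, wx, wy, wz
```

All six keys are required in each row.

```bash
python3 -m inch '[{"dx":0,"dy":0,"dz":0,"wx":0,"wy":0,"wz":-7.4},{"dx":4.4,"dy":-2.3,"dz":0,"wx":0,"wy":0,"wz":0},{"dx":4.4,"dy":-2.3,"dz":0,"wx":0,"wy":0,"wz":0},{"dx":4.4,"dy":-2.3,"dz":0,"wx":0,"wy":0,"wz":0},{"dx":4.4,"dy":-2.3,"dz":0,"wx":0,"wy":0,"wz":0},{"dx":4.4,"dy":-2.3,"dz":0,"wx":0,"wy":0,"wz":0},{"dx":4.4,"dy":-2.3,"dz":0,"wx":0,"wy":0,"wz":0},{"dx":4.4,"dy":-2.3,"dz":0,"wx":0,"wy":0,"wz":0},{"dx":4.4,"dy":-2.3,"dz":0,"wx":0,"wy":0,"wz":0}]' 1 40
python3 -m inch '[{"dx":4.4,"dy":-2.3,"dz":0,"wx":0,"wy":0,"wz":0},{"dx":4.4,"dy":-2.3,"dz":0,"wx":0,"wy":0,"wz":0},{"dx":4.4,"dy":-2.3,"dz":0,"wx":0,"wy":0,"wz":0},{"dx":4.4,"dy":-2.3,"dz":0,"wx":0,"wy":0,"wz":0},{"dx":4.4,"dy":-2.3,"dz":0,"wx":0,"wy":0,"wz":0},{"dx":4.4,"dy":-2.3,"dz":0,"wx":0,"wy":0,"wz":0},{"dx":4.4,"dy":-2.3,"dz":0,"wx":0,"wy":0,"wz":0},{"dx":2.5,"dy":-2,"dz":0,"wx":0,"wy":0,"wz":0},{"dx":0,"dy":0,"dz":0,"wx":0,"wy":0,"wz":0}]'
python3 -c "
from h import *
goal([.6678,.0058,.178],np.radians(22.3))"
```

```text
t: 1.23
tcp_pos: [0.4173, -0.2988, 0.3037]
tool_rot: [0.981, 0.193, -0.0, -0.0]
force: [0.3, -0.3, 0.5]
finger_gap: 1.001
gripper_force: 0.0
t: 2.35
tcp_pos: [0.6565, -0.0042, 0.3031]
tool_rot: [0.981, 0.195, -0.0, -0.0]
force: [-0.2, -0.7, 0.6]
finger_gap: 0.999
gripper_force: 0.0
tcp [ 0.6565 -0.0042  0.3031] yaw 22.49 t 2.35 F [-0.2 -0.7  0.6] gap 0.9990528830796529
d cm [ 1.43 -0.48 12.51] w deg [-0.04  0.03  0.19]
```

```bash
python3 -m inch '[{"dx":1.4,"dy":-0.5,"dz":1,"wx":0,"wy":0,"wz":0.2},{"dx":0,"dy":0,"dz":2.5,"wx":0,"wy":0,"wz":0},{"dx":0,"dy":0,"dz":2.5,"wx":0,"wy":0,"wz":0},{"dx":0,"dy":0,"dz":2.5,"wx":0,"wy":0,"wz":0},{"dx":0,"dy":0,"dz":2,"wx":0,"wy":0,"wz":0},{"dx":0,"dy":0,"dz":1.5,"wx":0,"wy":0,"wz":0},{"dx":0,"dy":0,"dz":0.5,"wx":0,"wy":0,"wz":0},{"dx":0,"dy":0,"dz":0,"wx":0,"wy":0,"wz":0}]'
python3 - <<'E'
from h import *
goal([.6678,.0058,.178],np.radians(22.3))
a=snap('top');b=snap('side')
c=np.hstack([cv2.resize(a[130:250,220:350],(390,360),interpolation=2),cv2.resize(b[130:250,190:320],(390,360),interpolation=2)])
cv2.imwrite('pics/g1.png',c)
E
```

```text
t: 3.35
tcp_pos: [0.6672, 0.0032, 0.1788]
tool_rot: [0.982, 0.191, 0.0, -0.0]
force: [-0.7, -0.2, 0.4]
finger_gap: 1.001
gripper_force: 0.0
tcp [0.6672 0.0032 0.1788] yaw 22.06 t 3.35 F [-0.7 -0.2  0.4] gap 1.0012881333658998
d cm [ 0.16 -0.22  0.08] w deg [-0.   -0.   -0.24]
```

View pics/g1.png

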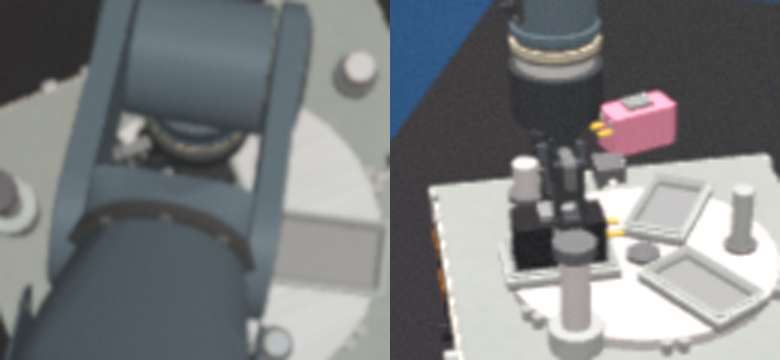

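The right half of the picture shows the fingers straddling the black switch near its middle, at crop (560,190). The tips are well above the nest wall. I'll centre the gripper, then close it.

```bash
python3 -m inch '[{"dx":0.15,"dy":-0.2,"dz":0.1,"wx":0,"wy":0,"wz":-0.2},{"dx":0,"dy":0,"dz":0,"wx":0,"wy":0,"wz":0}]' 
python3 -m inch '[{"dx":0,"dy":0,"dz":0,"wx":0,"wy":0,"wz":0},{"dx":0,"dy":0,"dz":0,"wx":0,"wy":0,"wz":0},{"dx":0,"dy":0,"dz":0,"wx":0,"wy":0,"wz":0},{"dx":0,"dy":0,"dz":0,"wx":0,"wy":0,"wz":0},{"dx":0,"dy":0,"dz":0,"wx":0,"wy":0,"wz":0},{"dx":0,"dy":0,"dz":0,"wx":0,"wy":0,"wz":0},{"dx":0,"dy":0,"dz":0,"wx":0,"wy":0,"wz":0},{"dx":0,"dy":0,"dz":0,"wx":0,"wy":0,"wz":0}]' 0 45
python3 -c "
from h import *
goal([.6678,.0058,.178],np.radians(22.3));print(sense()['ft_torque'])"
```

```text
t: 3.7
tcp_pos: [0.6679, 0.0061, 0.1784]
tool_rot: [0.981, 0.193, 0.0, 0.0]
force: [-0.5, 0.3, -0.3]
finger_gap: 1.001
gripper_force: 0.0
t: 4.7
tcp_pos: [0.6677, 0.006, 0.1781]
tool_rot: [0.981, 0.193, 0.0, -0.0]
force: [-0.8, 2.2, 4.5]
finger_gap: 0.463
gripper_force: 46.2
tcp [0.6677 0.006  0.1781] yaw 22.28 t 4.7 F [-0.8  2.2  4.5] gap 0.4626326485447229
d cm [-0.    0.03  0.01] w deg [-0.02 -0.02 -0.02]
[ 0.33697459  0.18682095 -0.06913368]
```

```bash
python3 -m inch '[{"dx":0,"dy":0,"dz":-0.5,"wx":0,"wy":0,"wz":0},{"dx":0,"dy":0,"dz":-1,"wx":0,"wy":0,"wz":0},{"dx":0,"dy":0,"dz":-1.5,"wx":0,"wy":0,"wz":0},{"dx":0,"dy":0,"dz":-2,"wx":0,"wy":0,"wz":0},{"dx":0,"dy":0,"dz":-2,"wx":0,"wy":0,"wz":0},{"dx":0,"dy":0,"dz":-1.5,"wx":0,"wy":0,"wz":0},{"dx":0,"dy":0,"dz":-1,"wx":0,"wy":0,"wz":0},{"dx":0,"dy":0,"dz":0,"wx":0,"wy":0,"wz":0}]'
python3 -m inch '[{"dx":0,"dy":0,"dz":0,"wx":0,"wy":0,"wz":-9},{"dx":0,"dy":0,"dz":0,"wx":0,"wy":0,"wz":-9},{"dx":0,"dy":0,"dz":0,"wx":0,"wy":0,"wz":-9},{"dx":0,"dy":0,"dz":0,"wx":0,"wy":0,"wz":-9},{"dx":0,"dy":0,"dz":0,"wx":0,"wy":0,"wz":-9},{"dx":0,"dy":0,"dz":0,"wx":0,"wy":0,"wz":-9},{"dx":0,"dy":0,"dz":0,"wx":0,"wy":0,"wz":-9},{"dx":0,"dy":0,"dz":0,"wx":0,"wy":0,"wz":-9},{"dx":0,"dy":0,"dz":0,"wx":0,"wy":0,"wz":-9},{"dx":0,"dy":0,"dz":0,"wx":0,"wy":0,"wz":-9}]'
python3 -m inch '[{"dx":0,"dy":0,"dz":0,"wx":0,"wy":0,"wz":-9},{"dx":0,"dy":0,"dz":0,"wx":0,"wy":0,"wz":-9},{"dx":0,"dy":0,"dz":0,"wx":0,"wy":0,"wz":-9},{"dx":0,"dy":0,"dz":0,"wx":0,"wy":0,"wz":-9},{"dx":0,"dy":0,"dz":0,"wx":0,"wy":0,"wz":-9},{"dx":0,"dy":0,"dz":0,"wx":0,"wy":0,"wz":-9},{"dx":0,"dy":0,"dz":0,"wx":0,"wy":0,"wz":-9},{"dx":0,"dy":0,"dz":0,"wx":0,"wy":0,"wz":-9},{"dx":0,"dy":0,"dz":0,"wx":0,"wy":0,"wz":-9},{"dx":0,"dy":0,"dz":0,"wx":0,"wy":0,"wz":-9}]'
python3 - <<'E'
from h import *
goal([.6678,.0058,.270],np.radians(202.3))
a=snap('top');b=snap('side');cv2.imwrite('pics/t2.png',a);cv2.imwrite('pics/s2.png',b)
cv2.imwrite('pics/s2c.png',cv2.resize(b[120:270,170:340],None,fx=4,fy=4,interpolation=2))
E
```

```text
t: 5.7
tcp_pos: [0.668, 0.0058, 0.2739]
tool_rot: [0.981, 0.193, 0.001, 0.0]
force: [-0.7, 0.5, -1.6]
finger_gap: 0.46
gripper_force: 45.6
t: 6.95
tcp_pos: [0.6672, 0.0059, 0.2716]
tool_rot: [0.555, 0.832, -0.001, -0.001]
force: [0.7, -0.0, -2.4]
finger_gap: 0.462
gripper_force: 45.5
t: 8.2
tcp_pos: [0.6672, 0.0059, 0.2717]
tool_rot: [-0.196, 0.981, 0.0, -0.001]
force: [0.0, 0.5, -2.0]
finger_gap: 0.463
gripper_force: 45.5
tcp [0.6672 0.0059 0.2717] yaw -157.42 t 8.2 F [ 0.   0.5 -2. ] gap 0.4625082569434685
d cm [-0.05 -0.03  0.17] w deg [ 0.07 -0.12  0.28]
```

View pics/s2c.png

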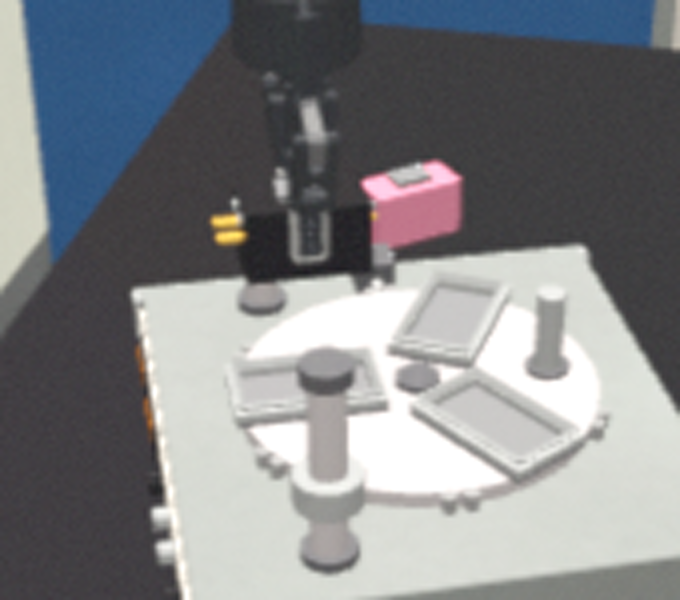

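The switch is turned, with its blades outward at crop (230,230), held level above the empty nest at (305,385). I'll check its end offset in the grip and the nest centre.

```bash
python3 - <<'E'
from h import *
b=cv2.imread('pics/s2.png');g=cv2.cvtColor(b,cv2.COLOR_BGR2GRAY)
s=sense();R=Ro.from_quat(s['tool_rot']).as_matrix();T=s['tcp_pos'];zb=T[2]-.088
yaw=np.radians(22.58);u=np.array([np.cos(yaw),np.sin(yaw),0]);v=np.array([-u[1],u[0],0])
f=lambda a,c,z:[*(T+a*u+c*v)[:2],zb+z]
P=proj('side',[f(.04,.02,.0),f(-.04,.02,0),f(.04,.02,.05),f(-.04,.02,.05),f(.055,0,.03)]);print('pred',P.round(1).tolist())
# observed: columns of dark run along mid-height row of the near face
for row in range(int(P[2:4,1].mean())+3,int(P[:2,1].mean()),4):
  line=g[row,215:280];print(row,line[::1].tolist())
th=np.radians(22.3);e=np.array([np.cos(th),np.sin(th)]);n=np.array([-e[1],e[0]]);C=np.array([.5983,-.0228])+.075*e
print('nest floor corners pred',(proj('side',[[*(C+a*e+c*n),.090] for a in(.042,-.042) for c in(.022,-.022)])-[170,120]).__mul__(4).round(0).tolist())
print('nest outer rim pred',(proj('side',[[*(C+a*e+c*n),.102] for a in(.05,-.05) for c in(.03,-.03)])-[170,120]).__mul__(4).round(0).tolist())
E
```

```text
pred [[230.3, 191.0], [262.1, 187.9], [229.3, 173.0], [262.1, 170.1], [222.6, 177.0]]
174 [64, 65, 65, 62, 63, 67, 63, 85, 154, 172, 176, 195, 202, 217, 204, 140, 68, 42, 39, 39, 42, 43, 39, 37, 43, 40, 53, 112, 140, 105, 68, 55, 63, 56, 61, 99, 113, 78, 43, 40, 41, 33, 34, 38, 38, 38, 38, 71, 152, 149, 141, 141, 144, 142, 142, 143, 143, 144, 143, 143, 141, 141, 142, 144, 143]
178 [66, 64, 66, 62, 66, 63, 63, 62, 86, 159, 193, 202, 218, 220, 217, 179, 105, 47, 36, 37, 37, 36, 38, 41, 38, 37, 47, 95, 139, 121, 78, 61, 80, 63, 66, 106, 121, 82, 43, 42, 39, 36, 38, 40, 42, 39, 40, 58, 122, 135, 142, 143, 143, 142, 143, 144, 144, 143, 141, 142, 141, 140, 138, 138, 120]
182 [63, 63, 65, 64, 62, 63, 64, 64, 63, 65, 65, 65, 65, 61, 47, 42, 40, 36, 39, 34, 37, 37, 36, 36, 39, 37, 44, 90, 137, 119, 78, 59, 64, 69, 64, 85, 114, 77, 43, 37, 34, 37, 35, 36, 39, 41, 38, 58, 123, 153, 157, 156, 135, 96, 75, 69, 63, 66, 61, 65, 66, 63, 63, 63, 64]
186 [62, 65, 64, 64, 63, 64, 65, 64, 61, 64, 60, 60, 65, 64, 64, 48, 40, 37, 36, 34, 35, 37, 37, 38, 35, 37, 34, 41, 45, 61, 57, 54, 54, 47, 47, 41, 39, 38, 36, 36, 35, 37, 38, 35, 40, 38, 39, 52, 94, 112, 113, 110, 106, 132, 197, 210, 212, 213, 214, 214, 216, 219, 219, 217, 216]
nest floor corners pred [[244.0, 411.0], [236.0, 374.0], [372.0, 397.0], [360.0, 361.0]]
nest outer rim pred [[232.0, 404.0], [221.0, 354.0], [386.0, 387.0], [369.0, 338.0]]
```

```bash
python3 - <<'E'
import cv2
b=cv2.imread('pics/s2.png');cv2.imwrite('pics/s2d.png',cv2.resize(b[165:230,222:272],None,fx=9,fy=9,interpolation=2))
E
```

```text
(no output)
```

View pics/s2d.png

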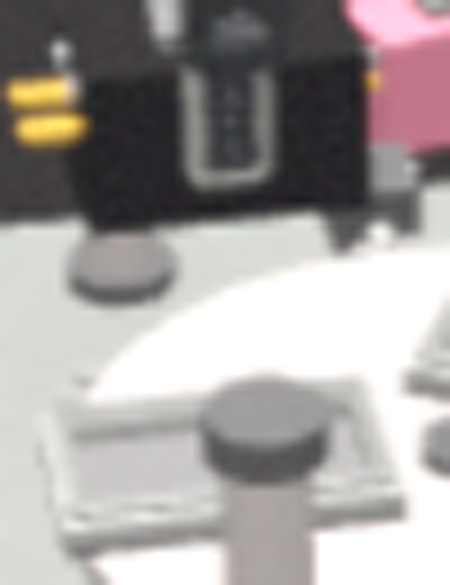

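The switch edges match the prediction to within 0.5 px (right edge at col 262, left at about 230), so it is centred in the grip. The nest floor's back corners also match to about 1 px. Lowering at the original TCP position.

```bash
python3 -m inch '[{"dx":-0.05,"dy":0,"dz":0,"wx":0,"wy":-0.1,"wz":0.3},{"dx":0,"dy":0,"dz":2,"wx":0,"wy":0,"wz":0},{"dx":0,"dy":0,"dz":2,"wx":0,"wy":0,"wz":0},{"dx":0,"dy":0,"dz":1.5,"wx":0,"wy":0,"wz":0},{"dx":0,"dy":0,"dz":1.2,"wx":0,"wy":0,"wz":0},{"dx":0,"dy":0,"dz":0.4,"wx":0,"wy":0,"wz":0},{"dx":0,"dy":0,"dz":0,"wx":0,"wy":0,"wz":0},{"dx":0,"dy":0,"dz":0,"wx":0,"wy":0,"wz":0}]'
python3 -c "
from h import *
goal([.6678,.0059,.178],np.radians(202.3))"
```

```text
t: 9.3
tcp_pos: [0.6688, 0.006, 0.2027]
tool_rot: [-0.191, 0.982, -0.0, 0.002]
force: [0.8, -0.1, -2.4]
finger_gap: 0.46
gripper_force: 45.6
tcp [0.6688 0.006  0.2027] yaw -158.02 t 9.3 F [ 0.8 -0.1 -2.4] gap 0.45958510167156735
d cm [0.1  0.02 2.47] w deg [-0.05  0.18 -0.32]
```

```bash
python3 -m inch '[{"dx":0.1,"dy":0,"dz":0.5,"wx":0,"wy":0.15,"wz":-0.3},{"dx":0,"dy":0,"dz":0.4,"wx":0,"wy":0,"wz":0},{"dx":0,"dy":0,"dz":0.4,"wx":0,"wy":0,"wz":0},{"dx":0,"dy":0,"dz":0.3,"wx":0,"wy":0,"wz":0},{"dx":0,"dy":0,"dz":0.3,"wx":0,"wy":0,"wz":0},{"dx":0,"dy":0,"dz":0,"wx":0,"wy":0,"wz":0},{"dx":0,"dy":0,"dz":0,"wx":0,"wy":0,"wz":0}]'
python3 -c "
from h import *
goal([.6678,.0059,.178],np.radians(202.3))"
```

```text
t: 10.18
tcp_pos: [0.6672, 0.0059, 0.1828]
tool_rot: [-0.193, 0.981, 0.0, -0.001]
force: [-1.1, 0.4, -3.3]
finger_gap: 0.459
gripper_force: 45.6
tcp [0.6672 0.0059 0.1828] yaw -157.71 t 10.175 F [-1.1  0.4 -3.3] gap 0.4594742124167157
d cm [-0.06 -0.02  0.48] w deg [ 0.02 -0.07 -0.01]
```

```bash
python3 -m inch '[{"dx":-0.05,"dy":0,"dz":0.2,"wx":0,"wy":0,"wz":0},{"dx":0,"dy":0,"dz":0.2,"wx":0,"wy":0,"wz":0},{"dx":0,"dy":0,"dz":0.1,"wx":0,"wy":0,"wz":0},{"dx":0,"dy":0,"dz":0,"wx":0,"wy":0,"wz":0},{"dx":0,"dy":0,"dz":0,"wx":0,"wy":0,"wz":0}]'
python3 -c "
from h import *
goal([.6678,.0059,.178],np.radians(202.3))"
```

```text
t: 10.8
tcp_pos: [0.6678, 0.006, 0.1782]
tool_rot: [-0.193, 0.981, 0.0, -0.0]
force: [-1.4, 1.3, 0.6]
finger_gap: 0.465
gripper_force: 45.8
tcp [0.6678 0.006  0.1782] yaw -157.72 t 10.8 F [-1.4  1.3  0.6] gap 0.4648829141993842
d cm [ 0.   -0.01  0.02] w deg [ 0.01 -0.04 -0.02]
```

Floor contact is felt (Fz went from -2.4 to +0.6) at the original height. I'll release, retreat straight up and check.

```bash
python3 -m inch '[{"dx":0,"dy":0,"dz":0,"wx":0,"wy":0,"wz":0},{"dx":0,"dy":0,"dz":0,"wx":0,"wy":0,"wz":0},{"dx":0,"dy":0,"dz":0,"wx":0,"wy":0,"wz":0},{"dx":0,"dy":0,"dz":0,"wx":0,"wy":0,"wz":0},{"dx":0,"dy":0,"dz":0,"wx":0,"wy":0,"wz":0},{"dx":0,"dy":0,"dz":0,"wx":0,"wy":0,"wz":0},{"dx":0,"dy":0,"dz":0,"wx":0,"wy":0,"wz":0},{"dx":0,"dy":0,"dz":0,"wx":0,"wy":0,"wz":0}]' 1 45
python3 -m inch '[{"dx":0,"dy":0,"dz":-1,"wx":0,"wy":0,"wz":0},{"dx":0,"dy":0,"dz":-2,"wx":0,"wy":0,"wz":0},{"dx":0,"dy":0,"dz":-3,"wx":0,"wy":0,"wz":0},{"dx":0,"dy":0,"dz":-3,"wx":0,"wy":0,"wz":0},{"dx":0,"dy":0,"dz":-3,"wx":0,"wy":0,"wz":0},{"dx":0,"dy":0,"dz":0,"wx":0,"wy":0,"wz":0}]'
python3 - <<'E'
from h import *
b=snap('side');cv2.imwrite('pics/s3.png',b);cv2.imwrite('pics/s3c.png',cv2.resize(b[150:270,190:340],None,fx=5,fy=5,interpolation=2))
th=np.radians(22.3);e=np.array([np.cos(th),np.sin(th)]);n=np.array([-e[1],e[0]]);C=np.array([.5983,-.0228])+.075*e
f=lambda a,c,z:[*(C+a*e+c*n),z]
print(((proj('side',[f(.04,.02,.14),f(-.04,.02,.14),f(-.04,-.02,.14),f(.04,-.02,.14),f(.055,0,.12)])-[190,150])*5).round(0).tolist())
goal([.5983,-.0228,.3],np.radians(-157.7))
E
```

```text
t: 11.8
tcp_pos: [0.6678, 0.0059, 0.1779]
tool_rot: [-0.193, 0.981, -0.0, -0.0]
force: [-0.4, 0.5, -0.0]
finger_gap: 1.005
gripper_force: 0.0
t: 12.55
tcp_pos: [0.6694, 0.0058, 0.3018]
tool_rot: [-0.193, 0.981, -0.001, 0.003]
force: [-0.6, 1.3, -0.4]
finger_gap: 1.002
gripper_force: 0.0
[[204.0, 279.0], [360.0, 263.0], [346.0, 224.0], [194.0, 239.0], [172.0, 294.0]]
tcp [0.6683 0.0059 0.2996] yaw -157.72 t 12.6 F [-0.1  0.6 -0.8] gap 0.9999956137566631
d cm [ 7.57  0.   -0.05] w deg [-0.1   0.11 -0.02]
```

View pics/s3c.png

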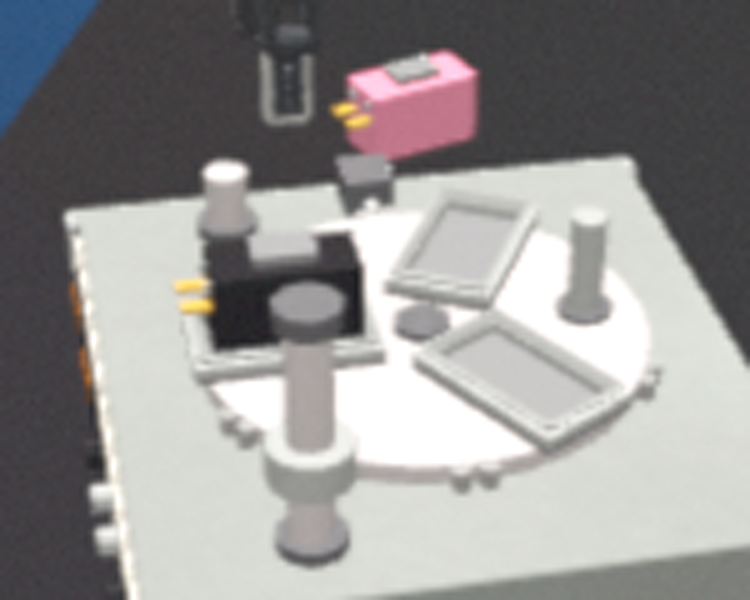

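The switch sits seated with its blades outward at crop (190,295). Its top front corners are at about (212,279) and (362,262), matching the prediction. Next I'll shut the fingers and move behind the push post.

```bash
python3 -m inch '[{"dx":4.1,"dy":0.9,"dz":0,"wx":0,"wy":0,"wz":0},{"dx":4.1,"dy":0.9,"dz":0,"wx":0,"wy":0,"wz":0},{"dx":4.1,"dy":0.9,"dz":0,"wx":0,"wy":0,"wz":0},{"dx":4.2,"dy":0.8,"dz":0,"wx":0,"wy":0,"wz":0}]' 0 60
python3 -m inch '[{"dx":0,"dy":0,"dz":0,"wx":0,"wy":0,"wz":10},{"dx":0,"dy":0,"dz":0,"wx":0,"wy":0,"wz":10},{"dx":0,"dy":0,"dz":0,"wx":0,"wy":0,"wz":10},{"dx":0,"dy":0,"dz":0,"wx":0,"wy":0,"wz":10},{"dx":0,"dy":0,"dz":0,"wx":0,"wy":0,"wz":10},{"dx":0,"dy":0,"dz":0,"wx":0,"wy":0,"wz":10},{"dx":0,"dy":0,"dz":0,"wx":0,"wy":0,"wz":10},{"dx":0,"dy":0,"dz":0,"wx":0,"wy":0,"wz":10},{"dx":0,"dy":0,"dz":0,"wx":0,"wy":0,"wz":10},{"dx":0,"dy":0,"dz":0,"wx":0,"wy":0,"wz":0}]'
python3 -c "
from h import *
goal([.5018,-.0246,.185],np.radians(112.3))"
```

```text
t: 13.1
tcp_pos: [0.4997, -0.0241, 0.2967]
tool_rot: [-0.193, 0.981, 0.001, -0.002]
force: [0.3, -0.4, -0.1]
finger_gap: 0.141
gripper_force: 0.0
t: 14.35
tcp_pos: [0.5012, -0.024, 0.2969]
tool_rot: [0.556, 0.831, -0.001, -0.002]
force: [0.6, -0.4, 0.3]
finger_gap: -0.001
gripper_force: 0.0
tcp [ 0.5012 -0.024   0.2969] yaw 112.4 t 14.35 F [ 0.6 -0.4  0.3] gap -0.0012141247808463652
d cm [-0.09  0.07 11.19] w deg [-0.18 -0.1   0.1 ]
```

```bash
python3 -m inch '[{"dx":-0.1,"dy":0.1,"dz":2,"wx":0,"wy":0,"wz":0},{"dx":0,"dy":0,"dz":3,"wx":0,"wy":0,"wz":0},{"dx":0,"dy":0,"dz":3,"wx":0,"wy":0,"wz":0},{"dx":0,"dy":0,"dz":2.2,"wx":0,"wy":0,"wz":0},{"dx":0,"dy":0,"dz":1,"wx":0,"wy":0,"wz":0},{"dx":0,"dy":0,"dz":0,"wx":0,"wy":0,"wz":0},{"dx":0,"dy":0,"dz":0,"wx":0,"wy":0,"wz":0}]'
python3 -m inch '[{"dx":-0.5,"dy":0,"dz":0,"wx":0,"wy":0,"wz":0},{"dx":-0.4,"dy":0,"dz":0,"wx":0,"wy":0,"wz":0},{"dx":-0.3,"dy":0,"dz":0,"wx":0,"wy":0,"wz":0},{"dx":0,"dy":0,"dz":0,"wx":0,"wy":0,"wz":0}]'
python3 -c "
from h import *
goal([.5071,-.0376,.185],np.radians(112.3))"
```

```text
t: 15.22
tcp_pos: [0.5036, -0.0249, 0.1867]
tool_rot: [0.557, 0.831, -0.0, 0.0]
force: [0.1, 0.6, 0.1]
finger_gap: 0.003
gripper_force: 0.0
t: 15.72
tcp_pos: [0.5077, -0.0357, 0.1863]
tool_rot: [0.557, 0.83, 0.0, -0.0]
force: [-0.5, 2.4, 2.6]
finger_gap: 0.004
gripper_force: 1.3
tcp [ 0.5077 -0.0357  0.1863] yaw 112.25 t 15.725 F [-0.5  2.4  2.6] gap 0.0037792505663783275
d cm [-0.15 -0.13  0.13] w deg [-0.02 -0.04 -0.05]
```

Contact is just felt (Fy +2.4 N). Pushing round the arc slowly, 3–4° per row.

```bash
python3 -m inch '[{"dx":-0.48,"dy":-0.2,"dz":0,"wx":0,"wy":0,"wz":-3},{"dx":-0.48,"dy":-0.1,"dz":0,"wx":0,"wy":0,"wz":-3},{"dx":-0.48,"dy":-0.1,"dz":0,"wx":0,"wy":0,"wz":-3},{"dx":-0.63,"dy":-0.12,"dz":0,"wx":0,"wy":0,"wz":-4},{"dx":-0.63,"dy":-0.12,"dz":0,"wx":0,"wy":0,"wz":-4}]'
cat >> h.py <<'E'
def arc(deg):
    t=np.radians(202.3+deg);r=np.array([np.cos(t),np.sin(t)]);tn=np.array([-r[1],r[0]])
    p=np.array([.5983,-.0228])+.09*r-.0225*tn;goal([*p,.185],t-np.pi/2)
    d=sense()['tcp_pos'][:2]-[.5983,-.0228];print('deg',np.degrees(np.arctan2(d[1],d[0]))%360+np.degrees(np.arctan(.0225/.09))-202.3,'rad',np.hypot(*d),'want',.0928)
E
python3 -c "
from h import *
arc(17)"
```

```text
t: 16.35
tcp_pos: [0.515, -0.0625, 0.186]
tool_rot: [0.427, 0.904, -0.0, -0.0]
force: [-0.2, 1.6, 1.0]
finger_gap: -0.0
gripper_force: 0.6
tcp [ 0.515  -0.0625  0.186 ] yaw 129.44 t 16.35 F [-0.2  1.6  1. ] gap -9.68802127900522e-05
d cm [ 0.05 -0.04  0.1 ] w deg [-0.06 -0.03  0.14]
deg 17.20924173030494 rad 0.09223719842960557 want 0.0928
```

```bash
python3 -m inch '[{"dx":-0.63,"dy":-0.12,"dz":0,"wx":0,"wy":0,"wz":-4},{"dx":-0.63,"dy":-0.12,"dz":0,"wx":0,"wy":0,"wz":-4},{"dx":-0.63,"dy":-0.12,"dz":0,"wx":0,"wy":0,"wz":-4},{"dx":-0.63,"dy":-0.12,"dz":0,"wx":0,"wy":0,"wz":-4},{"dx":-0.63,"dy":-0.12,"dz":0,"wx":0,"wy":0,"wz":-4},{"dx":-0.63,"dy":-0.12,"dz":0,"wx":0,"wy":0,"wz":-4},{"dx":-0.48,"dy":-0.1,"dz":0,"wx":0,"wy":0,"wz":-3},{"dx":-0.48,"dy":-0.1,"dz":0,"wx":0,"wy":0,"wz":-3},{"dx":-0.32,"dy":-0.06,"dz":0,"wx":0,"wy":0,"wz":-2},{"dx":0,"dy":0,"dz":0,"wx":0,"wy":0,"wz":0}]'
python3 - <<'E'
from h import *
arc(50)
b=snap('side');cv2.imwrite('pics/s4c.png',cv2.resize(b[150:270,190:340],None,fx=5,fy=5,interpolation=2))
E
```

```text
t: 17.6
tcp_pos: [0.5498, -0.1002, 0.186]
tool_rot: [0.163, 0.987, -0.0, -0.0]
force: [0.0, -0.1, -0.7]
finger_gap: 0.002
gripper_force: 0.0
tcp [ 0.5498 -0.1002  0.186 ] yaw 161.27 t 17.6 F [ 0.  -0.1 -0.7] gap 0.0017310037794901775
d cm [-0.02 -0.15  0.1 ] w deg [-0.05 -0.01 -1.03]
deg 49.670292912691565 rad 0.09138262678201106 want 0.0928
```

View pics/s4c.png

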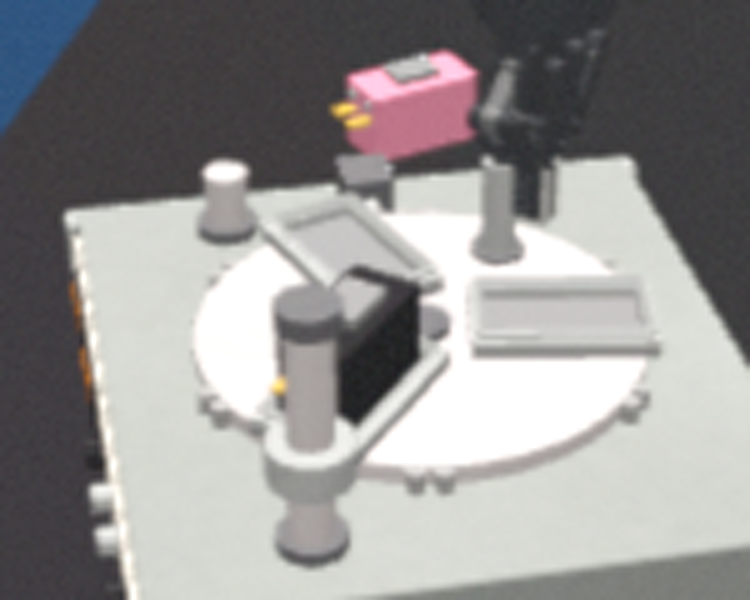

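At about 50°, the post at crop (497,210) is being followed by the fingers at (530,180). The switch is still down in its nest and swinging towards the test post. Now slowly over the last crest.

```bash
python3 -m inch '[{"dx":-0.3,"dy":-0.1,"dz":0,"wx":0,"wy":0,"wz":-2},{"dx":-0.3,"dy":-0.1,"dz":0,"wx":0,"wy":0,"wz":-2},{"dx":-0.24,"dy":-0.05,"dz":0,"wx":0,"wy":0,"wz":-2},{"dx":-0.2,"dy":-0.04,"dz":0,"wx":0,"wy":0,"wz":-2},{"dx":-0.16,"dy":-0.03,"dz":0,"wx":0,"wy":0,"wz":-1},{"dx":0,"dy":0,"dz":0,"wx":0,"wy":0,"wz":0}]'
python3 - <<'E'
from h import *
arc(58.5)
E
```

```text
t: 18.4
tcp_pos: [0.5564, -0.1052, 0.1859]
tool_rot: [0.084, 0.996, 0.001, -0.005]
force: [-9.5, 0.5, 8.5]
finger_gap: 0.0
gripper_force: 5.0
tcp [ 0.5564 -0.1052  0.1859] yaw 170.41 t 18.4 F [-9.5  0.5  8.5] gap 0.00046186753643941326
d cm [-0.57 -0.19  0.08] w deg [ 0.02 -0.63 -0.39]
deg 54.79363982997711 rad 0.09241634422188853 want 0.0928
```

On the crest (9.5 N). Small steps from here.

```bash
python3 -m inch '[{"dx":-0.12,"dy":-0.02,"dz":0,"wx":0,"wy":0,"wz":-1},{"dx":-0.12,"dy":-0.02,"dz":0,"wx":0,"wy":0,"wz":0},{"dx":0,"dy":0,"dz":0,"wx":0,"wy":0,"wz":0}]'
python3 - <<'E'
from h import *
arc(58.5)
E
```

```text
t: 18.77
tcp_pos: [0.5568, -0.1055, 0.1859]
tool_rot: [0.075, 0.997, 0.001, -0.008]
force: [-14.1, 1.5, 11.4]
finger_gap: 0.001
gripper_force: 7.2
tcp [ 0.5568 -0.1055  0.1859] yaw 171.43 t 18.775 F [-14.1   1.5  11.4] gap 0.0006220561682268741
d cm [-0.53 -0.18  0.08] w deg [ 0.05 -0.92  0.63]
deg 55.074519885215636 rad 0.09251068254440027 want 0.0928
```

```bash
python3 -m inch '[{"dx":-0.08,"dy":-0.01,"dz":0,"wx":0,"wy":0,"wz":0},{"dx":0,"dy":0,"dz":0,"wx":0,"wy":0,"wz":0},{"dx":0,"dy":0,"dz":0,"wx":0,"wy":0,"wz":0}]'
python3 - <<'E'
from h import *
arc(58.5)
b=snap('side');cv2.imwrite('pics/s5c.png',cv2.resize(b[130:250,190:340],None,fx=5,fy=5,interpolation=2))
E
```

```text
t: 19.15
tcp_pos: [0.5569, -0.1055, 0.1859]
tool_rot: [0.075, 0.997, 0.001, -0.009]
force: [-15.7, 1.5, 12.4]
finger_gap: -0.002
gripper_force: 7.9
tcp [ 0.5569 -0.1055  0.1859] yaw 171.43 t 19.15 F [-15.7   1.5  12.4] gap -0.00245139465791702
d cm [-0.51 -0.18  0.08] w deg [ 0.06 -1.01  0.63]
deg 55.16028921933025 rad 0.09247983274187072 want 0.0928
```

View pics/s5c.png

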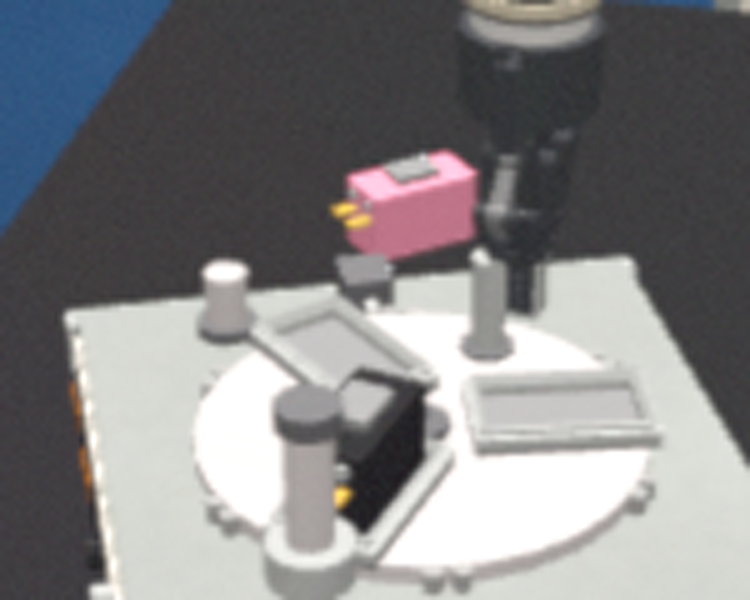

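The blades at crop (342,495) are just short of the test post, the switch is seated, and the table is on the crest. The 12 N of vertical force suggests the finger knuckle at (487,220) is riding on the post top at (487,255). I'll back off, raise 10 mm and push again.

```bash
python3 -m inch '[{"dx":0.6,"dy":0,"dz":0,"wx":0,"wy":0,"wz":0},{"dx":0.6,"dy":0,"dz":0,"wx":0,"wy":0,"wz":0},{"dx":0,"dy":0,"dz":-1,"wx":0,"wy":0,"wz":0},{"dx":0,"dy":-0.1,"dz":0,"wx":0,"wy":0,"wz":0}]'
python3 - <<'E'
from h import *
arc(56)
E
python3 -m inch '[{"dx":-0.3,"dy":0,"dz":0,"wx":0,"wy":0,"wz":0},{"dx":-0.3,"dy":0,"dz":0,"wx":0,"wy":0,"wz":0},{"dx":0,"dy":0,"dz":0,"wx":0,"wy":0,"wz":0}]'
```

```text
t: 19.7
tcp_pos: [0.5526, -0.1069, 0.1972]
tool_rot: [0.076, 0.997, -0.001, 0.001]
force: [0.2, -1.1, 0.4]
finger_gap: -0.002
gripper_force: 0.0
tcp [ 0.5526 -0.1069  0.1972] yaw 171.3 t 19.7 F [ 0.2 -1.1  0.4] gap -0.0019132795094462622
d cm [-0.52  0.13  1.22] w deg [-0.07  0.17  3.  ]
deg 53.21429346244662 rad 0.09568641137984163 want 0.0928
t: 20.08
tcp_pos: [0.5557, -0.1069, 0.1957]
tool_rot: [0.076, 0.997, 0.0, -0.003]
force: [-4.8, -0.2, 4.0]
finger_gap: -0.0
gripper_force: 2.4
```

```bash
python3 -m inch '[{"dx":-0.2,"dy":0,"dz":0,"wx":0,"wy":0,"wz":0},{"dx":-0.2,"dy":0,"dz":0,"wx":0,"wy":0,"wz":0},{"dx":-0.15,"dy":0,"dz":0,"wx":0,"wy":0,"wz":0},{"dx":0,"dy":0,"dz":0,"wx":0,"wy":0,"wz":0}]'
python3 -c "
from h import *
arc(56)"
python3 -m inch '[{"dx":-0.1,"dy":0,"dz":0,"wx":0,"wy":0,"wz":0},{"dx":-0.1,"dy":0,"dz":0,"wx":0,"wy":0,"wz":0},{"dx":0,"dy":0,"dz":0,"wx":0,"wy":0,"wz":0}]'
python3 -c "
from h import *
arc(56)"
```

```text
t: 20.58
tcp_pos: [0.5568, -0.107, 0.1957]
tool_rot: [0.075, 0.997, 0.001, -0.008]
force: [-15.5, -0.4, 12.5]
finger_gap: -0.002
gripper_force: 7.5
tcp [ 0.5568 -0.107   0.1957] yaw 171.39 t 20.575 F [-15.5  -0.4  12.5] gap -0.0018681417278980327
d cm [-0.13  0.08  1.07] w deg [-0.02 -0.97  3.08]
deg 55.525813478630084 rad 0.09390212637758548 want 0.0928
t: 20.95
tcp_pos: [0.5572, -0.1071, 0.1957]
tool_rot: [0.075, 0.997, 0.001, -0.01]
force: [-18.9, -1.0, 14.9]
finger_gap: 0.001
gripper_force: 9.3
tcp [ 0.5572 -0.1071  0.1957] yaw 171.41 t 20.95 F [-18.9  -1.   14.9] gap 0.0011943398560115856
d cm [-0.09  0.08  1.07] w deg [-0.02 -1.2   3.11]
deg 55.73858939232548 rad 0.09376676564091241 want 0.0928
```

The force is rising without motion. Before pushing harder I'll measure the table's actual angle, since it may already be in the detent.

```bash
python3 - <<'E'
from h import *
b=snap('side');cv2.imwrite('pics/s6.png',b)
g=cv2.cvtColor(b,cv2.COLOR_BGR2GRAY)
ax=np.array([.5983,-.0228])
print('post from s5',plane('side',(287.2,180.8),.146)[:2]-ax)
for d in(54,56,58,60,62):
  t=np.radians(202.3+d);p=ax+.09*np.array([np.cos(t),np.sin(t)])
  q=proj('side',[[*p,.146],[*p,.12],[*p,.1]]);print(d,q.round(1).tolist())
for r in(185,190,195):print(r,g[r,275:305].tolist())
E
```

```text
post from s5 [-0.02234451 -0.08416549]
54 [[287.0, 180.2], [286.8, 188.3], [286.6, 194.5]]
56 [[286.0, 180.0], [285.7, 188.1], [285.5, 194.2]]
58 [[284.9, 179.8], [284.7, 187.9], [284.5, 194.0]]
60 [[283.8, 179.6], [283.6, 187.7], [283.4, 193.8]]
62 [[282.7, 179.4], [282.5, 187.5], [282.4, 193.6]]
185 [191, 211, 212, 208, 209, 210, 210, 211, 208, 168, 143, 144, 148, 151, 150, 144, 106, 69, 58, 54, 57, 85, 134, 138, 176, 208, 217, 218, 217, 216]
190 [217, 217, 217, 217, 217, 217, 217, 216, 214, 173, 147, 145, 147, 149, 148, 154, 198, 201, 198, 189, 176, 175, 187, 209, 215, 216, 216, 216, 218, 218]
195 [255, 255, 255, 255, 255, 255, 255, 255, 240, 188, 149, 147, 148, 148, 148, 183, 244, 255, 253, 250, 238, 226, 221, 218, 216, 218, 217, 217, 217, 216]
```

The rim rollers and the post both put the table at about 54°. It's on the near side of the crest, with too much of the load going vertically into the post. I'll relieve that by lifting slightly, then keep pushing gently.

```bash
python3 -m inch '[{"dx":0,"dy":0,"dz":-0.15,"wx":0,"wy":0,"wz":0},{"dx":0,"dy":0,"dz":-0.15,"wx":0,"wy":0,"wz":0},{"dx":0,"dy":0,"dz":0,"wx":0,"wy":0,"wz":0}]'
python3 -c "
from h import *
arc(56);print(sense()['ft_torque'])"
python3 -m inch '[{"dx":0,"dy":0,"dz":-0.15,"wx":0,"wy":0,"wz":0},{"dx":0,"dy":0,"dz":-0.15,"wx":0,"wy":0,"wz":0},{"dx":0,"dy":0,"dz":0,"wx":0,"wy":0,"wz":0}]'
python3 -c "
from h import *
arc(56);print(sense()['ft_torque'])"
```

```text
t: 21.38
tcp_pos: [0.5571, -0.1071, 0.196]
tool_rot: [0.075, 0.997, 0.001, -0.011]
force: [-14.9, -2.2, -0.6]
finger_gap: -0.001
gripper_force: 6.9
tcp [ 0.5571 -0.1071  0.196 ] yaw 171.39 t 21.375 F [-14.9  -2.2  -0.6] gap -0.0007171123332987113
d cm [-0.1   0.08  1.1 ] w deg [ 0.   -1.28  3.09]
deg 55.68661631266423 rad 0.09380617069537174 want 0.0928
[-0.33686881  2.20754644 -0.07128361]
t: 21.75
tcp_pos: [0.5572, -0.1066, 0.198]
tool_rot: [0.075, 0.997, 0.002, -0.011]
force: [-10.9, -1.4, -6.8]
finger_gap: -0.0
gripper_force: 5.9
tcp [ 0.5572 -0.1066  0.198 ] yaw 171.37 t 21.75 F [-10.9  -1.4  -6.8] gap -0.00016216320493913305
d cm [-0.11  0.03  1.3 ] w deg [ 0.07 -1.31  3.07]
deg 55.60657744034796 rad 0.09333886914933062 want 0.0928
[-0.14150816  1.92432471 -0.01618437]
```

```bash
python3 -m inch '[{"dx":-0.12,"dy":0,"dz":-0.05,"wx":0,"wy":0,"wz":0},{"dx":-0.12,"dy":0,"dz":-0.05,"wx":0,"wy":0,"wz":0},{"dx":0,"dy":0,"dz":0,"wx":0,"wy":0,"wz":0}]'
python3 -c "
from h import *
arc(56)"
python3 -m inch '[{"dx":-0.1,"dy":0,"dz":-0.04,"wx":0,"wy":0,"wz":0},{"dx":-0.1,"dy":0,"dz":-0.04,"wx":0,"wy":0,"wz":0},{"dx":0,"dy":0,"dz":0,"wx":0,"wy":0,"wz":0}]'
python3 -c "
from h import *
arc(56)"
```

```text
t: 22.12
tcp_pos: [0.5576, -0.1067, 0.1981]
tool_rot: [0.075, 0.997, 0.002, -0.014]
force: [-15.1, -2.1, -7.6]
finger_gap: -0.001
gripper_force: 7.3
tcp [ 0.5576 -0.1067  0.1981] yaw 171.39 t 22.125 F [-15.1  -2.1  -7.6] gap -0.001110184897786941
d cm [-0.07  0.03  1.31] w deg [ 0.07 -1.64  3.09]
deg 55.85235957651241 rad 0.09321886162950643 want 0.0928
t: 22.5
tcp_pos: [0.558, -0.1067, 0.1981]
tool_rot: [0.075, 0.997, 0.002, -0.016]
force: [-18.6, -2.7, -7.8]
finger_gap: 0.001
gripper_force: 8.5
tcp [ 0.558  -0.1067  0.1981] yaw 171.42 t 22.5 F [-18.6  -2.7  -7.8] gap 0.0009304172397954226
d cm [-0.04  0.03  1.31] w deg [ 0.08 -1.9   3.11]
deg 56.06946332107617 rad 0.09308664073522822 want 0.0928
```

Still stuck at the same place. I'll use my last picture as a composite of both views, looking for a blocker.

```bash
python3 - <<'E'
from h import *
a=snap('top');b=snap('side');cv2.imwrite('pics/t7.png',a);cv2.imwrite('pics/s7.png',b)
L=cv2.resize(b[160:260,225:325],(400,400),interpolation=2)
Rr=cv2.resize(a[130:270,215:355],(400,400),interpolation=2)
L2=cv2.resize(b[165:215,240:340],(400,200),interpolation=2)
R2=cv2.resize(b[205:245,235:315],(400,200),interpolation=2)
cv2.imwrite('pics/c7.png',np.vstack([np.hstack([L,Rr]),np.hstack([L2,R2])]))
E
```

```text
(no output)
```

View pics/c7.png

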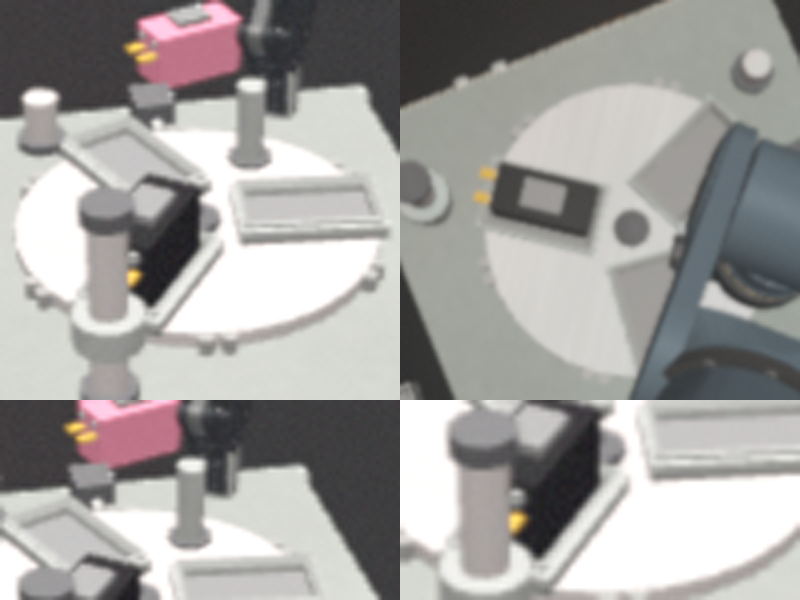

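There is no blocker: the switch is seated, its blades at the top view's (485,185) point at the post, and nothing touches the table but the finger on the push post. Pushing with springy closed fingers risks a jump, so I'll take hold of the post with the fingers instead. That lets me drive it and brake it. Backing off, rising and turning the tool 90°.

```bash
python3 -m inch '[{"dx":0.6,"dy":0,"dz":0,"wx":0,"wy":0,"wz":0},{"dx":0.8,"dy":0,"dz":0,"wx":0,"wy":0,"wz":0},{"dx":0.6,"dy":0,"dz":-1.5,"wx":0,"wy":0,"wz":0},{"dx":0,"dy":0,"dz":-3,"wx":0,"wy":0,"wz":0},{"dx":0,"dy":0,"dz":-3,"wx":0,"wy":0,"wz":0},{"dx":0,"dy":0,"dz":0,"wx":0,"wy":0,"wz":0}]'
python3 -m inch '[{"dx":0,"dy":0,"dz":0,"wx":0,"wy":0,"wz":10},{"dx":0,"dy":0,"dz":0,"wx":0,"wy":0,"wz":10},{"dx":0,"dy":0,"dz":0,"wx":0,"wy":0,"wz":10},{"dx":0,"dy":0,"dz":0,"wx":0,"wy":0,"wz":10},{"dx":0,"dy":0,"dz":0,"wx":0,"wy":0,"wz":10},{"dx":0,"dy":0,"dz":0,"wx":0,"wy":0,"wz":10},{"dx":0,"dy":0,"dz":0,"wx":0,"wy":0,"wz":10},{"dx":0,"dy":0,"dz":0,"wx":0,"wy":0,"wz":10},{"dx":0,"dy":0,"dz":0,"wx":0,"wy":0,"wz":10},{"dx":0,"dy":0,"dz":0,"wx":0,"wy":0,"wz":2}]' 1 40
python3 - <<'E'
from h import *
b=snap('side');g=cv2.cvtColor(b,cv2.COLOR_BGR2GRAY)
for r in(186,190,194):print(r,g[r,278:300].tolist())
goal([.577,-.110,.185],np.radians(77))
# table angle from switch in the top view t7: rocker centre
a=snap('top');g=cv2.cvtColor(a,cv2.COLOR_BGR2GRAY)
hsv=cv2.cvtColor(a,cv2.COLOR_BGR2HSV)
br=((hsv[...,0]>15)&(hsv[...,0]<35)&(hsv[...,1]>110)&(hsv[...,2]>100)).astype(np.uint8)
n,l,s,ce=cv2.connectedComponentsWithStats(br)
for k in range(1,n):
  if s[k,4]>3 and 220<ce[k][0]<300:print('brass',ce[k],plane('top',ce[k],.12)[:2])
z=np.zeros_like(g);z[185:212,250:276]=((g>110)&(g<190))[185:212,250:276]
n,l,s,ce=cv2.connectedComponentsWithStats(z);i=1+np.argmax(s[1:,4]);p=plane('top',ce[i],.148)[:2]-[.5983,-.0228]
print('rocker',ce[i],s[i],p,np.degrees(np.arctan2(p[1],p[0]))-22.3,np.hypot(*p))
E
```

```text
t: 23.35
tcp_pos: [0.5517, -0.1068, 0.2833]
tool_rot: [0.076, 0.997, -0.002, 0.005]
force: [0.4, -0.5, 0.1]
finger_gap: 0.003
gripper_force: 0.0
t: 24.6
tcp_pos: [0.5495, -0.106, 0.279]
tool_rot: [0.77, 0.638, -0.0, 0.0]
force: [-0.7, 0.5, 0.4]
finger_gap: 1.0
gripper_force: 0.0
186 [217, 218, 218, 219, 219, 215, 182, 152, 147, 149, 151, 149, 151, 181, 211, 219, 219, 219, 219, 219, 219, 219]
190 [219, 219, 219, 219, 220, 216, 183, 154, 147, 149, 150, 150, 152, 191, 214, 220, 220, 220, 219, 219, 219, 219]
194 [255, 255, 255, 255, 255, 255, 204, 153, 147, 149, 150, 149, 159, 219, 232, 228, 224, 220, 219, 219, 220, 219]
tcp [ 0.5494 -0.106   0.2789] yaw 79.29 t 24.65 F [ 0.1  0.5 -0.2] gap 1.0014935416550632
d cm [0.12 2.78 9.39] w deg [-0.01  0.03  2.29]
brass [245.76923077 190.15384615] [0.63983912 0.0931374 ]
brass [243.3 198.2] [0.62112669 0.09865738]
rocker [264.6163522 197.8427673] [257 192  16  13 159] [0.01986993 0.07126306] 52.12019726906492 0.07398132960364934
```

The table sits at about 52.5° (rocker and post agree), where the ball meets the roller. Moving over the post and gripping it.

```bash
python3 -m inch '[{"dx":0.1,"dy":2.5,"dz":0,"wx":0,"wy":0,"wz":4.5},{"dx":0,"dy":0,"dz":2.5,"wx":0,"wy":0,"wz":0},{"dx":0,"dy":0,"dz":3,"wx":0,"wy":0,"wz":0},{"dx":0,"dy":0,"dz":2.4,"wx":0,"wy":0,"wz":0},{"dx":0,"dy":0,"dz":1.2,"wx":0,"wy":0,"wz":0},{"dx":0,"dy":0,"dz":0.3,"wx":0,"wy":0,"wz":0},{"dx":0,"dy":0,"dz":0,"wx":0,"wy":0,"wz":0}]' 1 40
python3 -c "
from h import *
goal([.5747,-.1097,.185],np.radians(74.8))"
```

```text
t: 25.58
tcp_pos: [0.5744, -0.1098, 0.1854]
tool_rot: [0.794, 0.607, -0.0, 0.0]
force: [0.1, -0.1, 0.5]
finger_gap: 0.995
gripper_force: 0.0
tcp [ 0.5744 -0.1098  0.1854] yaw 74.81 t 25.575 F [ 0.1 -0.1  0.5] gap 0.9950628530501733
d cm [0.02 0.03 0.04] w deg [0.03 0.04 0.01]
```

```bash
python3 -m inch '[{"dx":0,"dy":0,"dz":0,"wx":0,"wy":0,"wz":0},{"dx":0,"dy":0,"dz":0,"wx":0,"wy":0,"wz":0},{"dx":0,"dy":0,"dz":0,"wx":0,"wy":0,"wz":0},{"dx":0,"dy":0,"dz":0,"wx":0,"wy":0,"wz":0},{"dx":0,"dy":0,"dz":0,"wx":0,"wy":0,"wz":0},{"dx":0,"dy":0,"dz":0,"wx":0,"wy":0,"wz":0},{"dx":0,"dy":0,"dz":0,"wx":0,"wy":0,"wz":0},{"dx":0,"dy":0,"dz":0,"wx":0,"wy":0,"wz":0},{"dx":0,"dy":0,"dz":0,"wx":0,"wy":0,"wz":0}]' 0 60
python3 -c "
from h import *
goal([.5747,-.1097,.185],np.radians(74.8))"
```

```text
t: 26.7
tcp_pos: [0.5744, -0.1099, 0.1854]
tool_rot: [0.795, 0.607, -0.0, 0.001]
force: [-0.5, 0.7, 4.9]
finger_gap: 0.214
gripper_force: 58.6
tcp [ 0.5744 -0.1099  0.1854] yaw 74.78 t 26.7 F [-0.5  0.7  4.9] gap 0.2143581543994821
d cm [0.03 0.02 0.04] w deg [ 0.05  0.04 -0.02]
```

Post gripped at 52.4° (r = 90.3 mm). Driving slowly along the arc.

```bash
python3 -m inch '[{"dx":0,"dy":0.16,"dz":0,"wx":0,"wy":0,"wz":-1},{"dx":0,"dy":0.16,"dz":0,"wx":0,"wy":0,"wz":-1},{"dx":0,"dy":0.16,"dz":0,"wx":0,"wy":0,"wz":-1},{"dx":0,"dy":0.16,"dz":0,"wx":0,"wy":0,"wz":-1},{"dx":0,"dy":0,"dz":0,"wx":0,"wy":0,"wz":0}]'
cat >> h.py <<'E'
def ang():
    s=sense();d=s['tcp_pos'][:2]-[.5983,-.0228];R=Ro.from_quat(s['tool_rot']);print('deg',np.degrees(np.arctan2(d[1],d[0]))%360-202.3,'r',np.hypot(*d),'Ftool',R.inv().apply(s['force']).round(1),'tilt',R.as_matrix()[:,2].round(3),'yaw',np.degrees(np.arctan2(*R.as_matrix()[1::-1,0])))
E
python3 -c "
from h import *
ang()"
```

```text
t: 27.32
tcp_pos: [0.5768, -0.11, 0.1853]
tool_rot: [0.773, 0.635, -0.003, -0.004]
force: [-8.7, 2.9, 12.5]
finger_gap: 0.216
gripper_force: 60.5
deg 53.86547973075284 r 0.08981424465069257 Ftool [  1.2  -9.2 -12.4] tilt [-0.009  0.002 -1.   ] yaw 78.8239175761145
```

```bash
python3 -m inch '[{"dx":0,"dy":0.16,"dz":-0.05,"wx":0,"wy":0,"wz":-1},{"dx":0,"dy":0.16,"dz":-0.05,"wx":0,"wy":0,"wz":-1},{"dx":0,"dy":0,"dz":0,"wx":0,"wy":0,"wz":0}]'
python3 -c "
from h import *
ang()"
python3 -m inch '[{"dx":0,"dy":0.16,"dz":-0.05,"wx":0,"wy":0,"wz":-1},{"dx":0,"dy":0.16,"dz":-0.05,"wx":0,"wy":0,"wz":-1},{"dx":0,"dy":0,"dz":0,"wx":0,"wy":0,"wz":0}]'
python3 -c "
from h import *
ang()"
```

```text
t: 27.7
tcp_pos: [0.5775, -0.1101, 0.1853]
tool_rot: [0.762, 0.647, -0.004, -0.007]
force: [-14.2, 1.1, 11.1]
finger_gap: 0.217
gripper_force: 61.2
deg 54.306440379925164 r 0.08976406028077574 Ftool [ -1.2 -14.4 -10.8] tilt [-0.015  0.004 -1.   ] yaw 80.69439005083808
t: 28.08
tcp_pos: [0.5781, -0.1098, 0.1852]
tool_rot: [0.75, 0.661, -0.006, -0.01]
force: [-18.5, 2.0, 11.0]
finger_gap: 0.217
gripper_force: 62.6
deg 54.61483673768066 r 0.08933888491209718 Ftool [ -0.3 -18.9 -10.5] tilt [-0.023  0.006 -1.   ] yaw 82.76861733750329
```

Still on the crest at 19 N. Because I hold the post, a breakaway cannot overrun, so I'll grip harder and load it further in steps.

```bash
python3 -m inch '[{"dx":0,"dy":0.16,"dz":-0.05,"wx":0,"wy":0,"wz":0},{"dx":0,"dy":0.16,"dz":-0.05,"wx":0,"wy":0,"wz":0},{"dx":0,"dy":0,"dz":0,"wx":0,"wy":0,"wz":0}]' 0 110
python3 -c "
from h import *
ang()"
python3 -m inch '[{"dx":0,"dy":0.16,"dz":-0.05,"wx":0,"wy":0,"wz":0},{"dx":0,"dy":0.1,"dz":-0.05,"wx":0,"wy":0,"wz":0},{"dx":0,"dy":0,"dz":0,"wx":0,"wy":0,"wz":0}]'
python3 -c "
from h import *
ang()"
```

```text
t: 28.45
tcp_pos: [0.5831, -0.1108, 0.1854]
tool_rot: [0.748, 0.663, -0.006, -0.008]
force: [-11.9, -0.3, 3.2]
finger_gap: 0.202
gripper_force: 107.4
deg 57.8693896355947 r 0.08931121188249913 Ftool [ -1.7 -11.9  -2.9] tilt [-0.018  0.004 -1.   ] yaw 83.07712177963315
t: 28.82
tcp_pos: [0.5844, -0.111, 0.1854]
tool_rot: [0.748, 0.664, -0.007, -0.009]
force: [-14.4, 0.2, -0.4]
finger_gap: 0.206
gripper_force: 107.5
deg 58.736985793609335 r 0.08925453324396394 Ftool [ -1.5 -14.3   0.7] tilt [-0.022  0.004 -1.   ] yaw 83.16681945825101
```

It moved. Measuring the angle from the cameras (numbers only).

```bash
cat >> h.py <<'E'
def table():
    a=snap('top');g=cv2.cvtColor(a,cv2.COLOR_BGR2GRAY);hsv=cv2.cvtColor(a,cv2.COLOR_BGR2HSV)
    br=((hsv[...,0]>15)&(hsv[...,0]<35)&(hsv[...,1]>110)&(hsv[...,2]>100)).astype(np.uint8)
    n,l,s,ce=cv2.connectedComponentsWithStats(br)
    for k in range(1,n):
        if s[k,4]>3 and 220<ce[k][0]<300:print('brass',ce[k],plane('top',ce[k],.12)[:2])
    z=np.zeros_like(g);z[185:212,250:276]=((g>110)&(g<190))[185:212,250:276]
    n,l,s,ce=cv2.connectedComponentsWithStats(z);i=1+np.argmax(s[1:,4]);p=plane('top',ce[i],.148)[:2]-[.5983,-.0228]
    print('rocker',ce[i],s[i],np.degrees(np.arctan2(p[1],p[0]))-22.3,np.hypot(*p))
E
python3 -c "
from h import *
table()"
```

```text
brass [244.16666667 194.08333333] [0.63069212 0.09675051]
brass [243.08333333 202.91666667] [0.61018977 0.09905146]
rocker [264.13580247 200.40740741] [256 195  17  12 162] 56.681754993988235 0.07367081518836051
```

The table is at about 57°, right on the crest top. A little further.

```bash
python3 -m inch '[{"dx":0,"dy":0.15,"dz":0,"wx":0,"wy":0,"wz":0},{"dx":0,"dy":0.1,"dz":0,"wx":0,"wy":0,"wz":0},{"dx":0,"dy":0,"dz":0,"wx":0,"wy":0,"wz":0}]'
python3 -c "
from h import *
ang();table()"
```

```text
t: 29.25
tcp_pos: [0.5861, -0.1112, 0.1854]
tool_rot: [0.747, 0.664, -0.008, -0.01]
force: [-16.1, 0.3, 0.7]
finger_gap: 0.205
gripper_force: 108.0
deg 59.81255595097156 r 0.0892468826113 Ftool [ -1.6 -16.   -0.3] tilt [-0.024  0.004 -1.   ] yaw 83.26919320756679
brass [244. 195.] [0.62856043 0.09711451]
brass [242.77777778 203.55555556] [0.60871046 0.09974135]
rocker [263.81987578 200.96273292] [256 195  16  13 161] 57.73574247011871 0.07413256334326333
```

```bash
python3 -m inch '[{"dx":0,"dy":0.12,"dz":0,"wx":0,"wy":0,"wz":0},{"dx":0,"dy":0,"dz":0,"wx":0,"wy":0,"wz":0},{"dx":0,"dy":0,"dz":0,"wx":0,"wy":0,"wz":0}]'
python3 -c "
from h import *
ang();table()"
```

```text
t: 29.68
tcp_pos: [0.5869, -0.1113, 0.1854]
tool_rot: [0.747, 0.665, -0.008, -0.01]
force: [-18.0, -1.6, 1.5]
finger_gap: 0.205
gripper_force: 108.2
deg 60.3432753334269 r 0.08922665867889933 Ftool [ -3.7 -17.7  -1.1] tilt [-0.025  0.004 -1.   ] yaw 83.32267300691781
brass [243.90909091 195.36363636] [0.62771512 0.09731611]
brass [242.85714286 204.07142857] [0.60751606 0.09954709]
rocker [263.9689441  201.31055901] [256 196  16  12 161] 58.29133483380785 0.07366796623670492
```

The force is climbing steadily, so the table may already be in the well. I'll unload the command and see where it rests while still straddled.

```bash
python3 -m inch '[{"dx":0,"dy":-0.2,"dz":0,"wx":0,"wy":0,"wz":0},{"dx":0,"dy":-0.2,"dz":0,"wx":0,"wy":0,"wz":0},{"dx":0,"dy":-0.2,"dz":0,"wx":0,"wy":0,"wz":0},{"dx":0,"dy":0,"dz":0,"wx":0,"wy":0,"wz":0}]'
python3 -c "
from h import *
ang();table()"
```

```text
t: 30.22
tcp_pos: [0.5853, -0.1111, 0.1855]
tool_rot: [0.748, 0.663, -0.004, -0.006]
force: [-7.2, 0.6, -10.2]
finger_gap: 0.205
gripper_force: 107.9
deg 59.35957380731105 r 0.0892883328949649 Ftool [-0.3 -7.1 10.3] tilt [-0.014  0.003 -1.   ] yaw 83.10047948998653
brass [244. 195.] [0.62856043 0.09711451]
brass [242.7 203.4] [0.60907071 0.09992401]
rocker [263.83950617 200.93209877] [256 195  16  13 162] 57.677289067598124 0.07410158763954552
```

```bash
python3 -m inch '[{"dx":0,"dy":-0.2,"dz":0.05,"wx":0,"wy":0,"wz":0},{"dx":0,"dy":-0.15,"dz":0.05,"wx":0,"wy":0,"wz":0},{"dx":0,"dy":0,"dz":0,"wx":0,"wy":0,"wz":0},{"dx":0,"dy":0,"dz":0,"wx":0,"wy":0,"wz":0}]'
python3 -c "
from h import *
ang();table()"
python3 -m inch '[{"dx":0,"dy":-0.2,"dz":0.05,"wx":0,"wy":0,"wz":0},{"dx":0,"dy":-0.1,"dz":0.05,"wx":0,"wy":0,"wz":0},{"dx":0,"dy":0,"dz":0,"wx":0,"wy":0,"wz":0},{"dx":0,"dy":0,"dz":0,"wx":0,"wy":0,"wz":0}]'
python3 -c "
from h import *
ang();table()"
```

```text
t: 30.78
tcp_pos: [0.583, -0.1109, 0.1855]
tool_rot: [0.75, 0.662, -0.003, -0.005]
force: [-7.0, 1.5, -7.8]
finger_gap: 0.206
gripper_force: 107.9
deg 57.87037561265578 r 0.08937230688537531 Ftool [ 0.6 -7.   7.9] tilt [-0.011  0.003 -1.   ] yaw 82.88700300333792
brass [244.63636364 193.90909091] [0.63109654 0.09567003]
brass [242.58333333 202.16666667] [0.61192766 0.10022044]
rocker [264.23602484 200.2484472 ] [256 195  17  12 161] 56.37425223419234 0.07352175695675658
t: 31.32
tcp_pos: [0.5815, -0.1106, 0.1855]
tool_rot: [0.75, 0.661, -0.002, -0.003]
force: [-5.1, 2.2, -8.0]
finger_gap: 0.207
gripper_force: 107.9
deg 56.89249706439227 r 0.08941452065010894 Ftool [ 1.5 -5.2  8. ] tilt [-0.007  0.003 -1.   ] yaw 82.77145470368096
brass [244.76923077 193.15384615] [0.63285371 0.09538019]
brass [242.81818182 201.54545455] [0.61336703 0.09969307]
rocker [264.19875776 199.72049689] [257 194  16  13 161] 55.48142445762862 0.07385192583667206
```

The table followed the tool back, so it isn't in the well yet. Push again steadily, holding the post.

```bash
python3 -m inch '[{"dx":0,"dy":0.3,"dz":-0.05,"wx":0,"wy":0,"wz":0},{"dx":0,"dy":0.3,"dz":-0.05,"wx":0,"wy":0,"wz":0},{"dx":0,"dy":0.3,"dz":-0.05,"wx":0,"wy":0,"wz":0},{"dx":0,"dy":0.3,"dz":-0.05,"wx":0,"wy":0,"wz":0},{"dx":0,"dy":0.15,"dz":0,"wx":0,"wy":0,"wz":0},{"dx":0,"dy":0,"dz":0,"wx":0,"wy":0,"wz":0}]'
python3 -c "
from h import *
ang();table()"
```

```text
t: 32.12
tcp_pos: [0.5953, -0.1135, 0.1855]
tool_rot: [0.75, 0.662, -0.002, -0.002]
force: [-0.4, -0.5, -26.8]
finger_gap: 0.204
gripper_force: 107.8
deg 65.81826972707694 r 0.09079688744355417 Ftool [-0.6 -0.2 26.8] tilt [-0.006  0.    -1.   ] yaw 82.8395211922743
brass [242.85714286 201.07142857] [0.61446579 0.0996139 ]
brass [242.5 210. ] [0.59381128 0.10024023]
rocker [263.53846154 204.9704142 ] [256 200  16  11 169] 64.74723004316037 0.07369978863120061
```

It crossed, and the grip held it at about 65°, within limits. Easing it back to 60° now.

```bash
python3 -m inch '[{"dx":0,"dy":-0.15,"dz":0.1,"wx":0,"wy":0,"wz":0},{"dx":0,"dy":-0.15,"dz":0.1,"wx":0,"wy":0,"wz":0},{"dx":0,"dy":-0.1,"dz":0.1,"wx":0,"wy":0,"wz":0},{"dx":0,"dy":0,"dz":0,"wx":0,"wy":0,"wz":0}]'
python3 -c "
from h import *
ang();table()"
python3 -m inch '[{"dx":0,"dy":-0.15,"dz":0,"wx":0,"wy":0,"wz":0},{"dx":0,"dy":-0.1,"dz":0,"wx":0,"wy":0,"wz":0},{"dx":0,"dy":0,"dz":0,"wx":0,"wy":0,"wz":0}]'
python3 -c "
from h import *
ang();table()"
```

```text
t: 32.67
tcp_pos: [0.5949, -0.1135, 0.1855]
tool_rot: [0.75, 0.661, 0.001, 0.002]
force: [6.2, -0.5, -22.5]
finger_gap: 0.208
gripper_force: 108.4
deg 65.5226205926977 r 0.09072547309900639 Ftool [ 0.3  6.1 22.5] tilt [ 0.003 -0.002 -1.   ] yaw 82.82217470103879
brass [242.90909091 201.36363636] [0.61378837 0.09948759]
brass [242.69230769 210.        ] [0.59381132 0.09979781]
rocker [263.53846154 204.9704142 ] [256 200  16  11 169] 64.74723004316037 0.07369978863120061
t: 33.1
tcp_pos: [0.5925, -0.1133, 0.1855]
tool_rot: [0.751, 0.66, 0.001, 0.002]
force: [5.1, -1.2, -24.9]
finger_gap: 0.201
gripper_force: 108.3
deg 64.03332568093288 r 0.09073246360266851 Ftool [-0.5  5.2 24.9] tilt [ 0.004 -0.001 -1.   ] yaw 82.66116606452314
brass [243. 200.] [0.61695015 0.09930864]
brass [242.5 208.5] [0.59727523 0.10027258]
rocker [263.59036145 204.03012048] [256 199  16  11 166] 63.09963843295495 0.07373324155662067
```

```bash
python3 -m inch '[{"dx":0,"dy":-0.15,"dz":0.15,"wx":0,"wy":0,"wz":0},{"dx":0,"dy":-0.15,"dz":0.15,"wx":0,"wy":0,"wz":0},{"dx":0,"dy":-0.1,"dz":0,"wx":0,"wy":0,"wz":0},{"dx":0,"dy":0,"dz":0,"wx":0,"wy":0,"wz":0}]'
python3 -c "
from h import *
ang();table()"
```

```text
t: 33.65
tcp_pos: [0.5906, -0.1132, 0.1854]
tool_rot: [0.752, 0.66, 0.003, 0.004]
force: [6.2, 0.3, -11.1]
finger_gap: 0.208
gripper_force: 110.1
deg 62.81077681261115 r 0.09073440879855946 Ftool [ 1.1  6.  11.2] tilt [ 0.01  -0.002 -1.   ] yaw 82.52515764149518
brass [243.16666667 199.08333333] [0.61907662 0.09894497]
brass [242.55555556 207.66666667] [0.59920067 0.1001628 ]
rocker [263.63636364 203.4969697 ] [256 198  16  12 165] 62.16343782068023 0.07374239590078836
```

```bash
python3 -m inch '[{"dx":0,"dy":-0.15,"dz":0.05,"wx":0,"wy":0,"wz":0},{"dx":0,"dy":-0.15,"dz":0.05,"wx":0,"wy":0,"wz":0},{"dx":0,"dy":0,"dz":0,"wx":0,"wy":0,"wz":0}]'
python3 -c "
from h import *
ang();table()"
python3 -m inch '[{"dx":0,"dy":0,"dz":0,"wx":0,"wy":0,"wz":0},{"dx":0,"dy":0,"dz":0,"wx":0,"wy":0,"wz":0},{"dx":0,"dy":0,"dz":0,"wx":0,"wy":0,"wz":0},{"dx":0,"dy":0,"dz":0,"wx":0,"wy":0,"wz":0}]' 0.42 40
python3 -c "
from h import *
ang();table()"
```

```text
t: 34.08
tcp_pos: [0.5873, -0.1124, 0.186]
tool_rot: [0.751, 0.66, 0.003, 0.004]
force: [-0.7, 2.6, 5.0]
finger_gap: 0.203
gripper_force: 109.3
deg 60.70563819251328 r 0.09029910372501453 Ftool [ 2.5 -1.  -5. ] tilt [ 0.011 -0.002 -1.   ] yaw 82.61331141333973
brass [243.85714286 197.07142857] [0.62374659 0.09739749]
brass [242.77777778 205.55555556] [0.60408174 0.09969725]
rocker [263.75776398 202.27950311] [256 197  16  12 161] 60.023521656838355 0.07380089110262351
t: 34.62
tcp_pos: [0.5834, -0.112, 0.1817]
tool_rot: [0.75, 0.661, -0.0, -0.0]
force: [0.4, -0.4, -0.4]
finger_gap: 0.419
gripper_force: 0.0
deg 58.23578427610187 r 0.0904407624668588 Ftool [-0.3  0.5  0.4] tilt [-0.001 -0.    -1.   ] yaw 82.77037817974762
brass [244. 196.] [0.62623575 0.09709194]
brass [242.5 204.5] [0.60652428 0.10036033]
rocker [263.86335404 201.56521739] [256 196  16  12 161] 58.76077895175145 0.0738071344913748
```

The table now rests free, reading about 59° with a 36 mm finger gap. I'll retreat upwards and check the detent by comparing rim-roller positions with the start picture, which should coincide by 60° symmetry.

```bash
python3 -m inch '[{"dx":0,"dy":0,"dz":-0.5,"wx":0,"wy":0,"wz":0},{"dx":0,"dy":0,"dz":-2,"wx":0,"wy":0,"wz":0},{"dx":0,"dy":0,"dz":-3,"wx":0,"wy":0,"wz":0},{"dx":0,"dy":0,"dz":-4,"wx":0,"wy":0,"wz":0},{"dx":0,"dy":0,"dz":-4,"wx":0,"wy":0,"wz":0},{"dx":-4,"dy":0,"dz":0,"wx":0,"wy":0,"wz":0},{"dx":-4,"dy":0,"dz":0,"wx":0,"wy":0,"wz":0},{"dx":0,"dy":0,"dz":0,"wx":0,"wy":0,"wz":0}]'
python3 - <<'E'
from h import *
ang();table()
b=snap('side');cv2.imwrite('pics/s9.png',b);s0=cv2.imread('pics/side0.png');s3=cv2.imread('pics/s3.png');s7=cv2.imread('pics/s7.png')
G=lambda i:cv2.cvtColor(i,cv2.COLOR_BGR2GRAY)
# roller pair patches from the 0-deg picture (crop5: (475,480),(650,380),(240,430)) searched nearby
for nm,(x,y) in dict(front=(285,246),right=(320,226),left=(238,236)).items():
  t=G(s3)[y-5:y+6,x-7:x+8]
  for lab,im in(('start',s0),('stuck53',s7),('now',b)):
    w=G(im)[y-15:y+16,x-19:x+20];r=cv2.matchTemplate(w,t,cv2.TM_CCOEFF_NORMED);_,v,_,p=cv2.minMaxLoc(r);print(nm,lab,(p[0]-12,p[1]-10),round(v,2))
g=G(b)
for r in(188,192):print(r,g[r,274:298].tolist())
E
```

```text
t: 35.67
tcp_pos: [0.5734, -0.1939, 0.3173]
tool_rot: [0.751, 0.66, -0.0, 0.001]
force: [-0.4, 0.0, 0.2]
finger_gap: 0.42
gripper_force: 0.0
deg 59.40885688437476 r 0.17289417538679988 Ftool [-0.  -0.4 -0.2] tilt [ 0.    -0.002 -1.   ] yaw 82.58056725379899
brass [244. 196.] [0.62623575 0.09709194]
brass [242.5 204.5] [0.60652428 0.10036033]
rocker [263.86335404 201.56521739] [256 196  16  12 161] 58.76077895175145 0.0738071344913748
front start (0, 0) 1.0
front stuck53 (-6, 1) 0.91
front now (0, 0) 1.0
right start (0, 0) 1.0
right stuck53 (-2, 3) 0.93
right now (0, 0) 0.93
left start (0, 0) 1.0
left stuck53 (-3, -2) 0.84
left now (0, 0) 1.0
188 [219, 218, 219, 218, 219, 216, 203, 163, 147, 145, 147, 148, 149, 164, 204, 215, 217, 218, 217, 218, 217, 218, 218, 218]
192 [241, 241, 241, 240, 234, 230, 208, 168, 147, 146, 150, 148, 151, 177, 207, 216, 216, 217, 217, 218, 217, 216, 218, 217]
```

The rim rollers coincide exactly with the start picture (zero shift, correlation 1.0 front and left), so the table is clicked in. The switch is at r = 74 mm with its blades towards the test post, and the arm is clear. Handing in.

```bash
python3 -c "
from h import *
print(workorder.sign_off())"
```

```text
the job is handed in; nothing more can be done
None
```

The switch is turned end for end and seated in its nest, and the carousel is clicked in one detent towards the test post. I handed the job in at about 36 s; the last click took gripping the push post, which went briefly to about 65° (inside the 71.6° limit) before I eased it back to 60°.

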